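# Clear the leak-test dock, load the waiting carriers and start the test

### The job

First clear the leak-test dock: slide the full blue tote that stands in front of it across the bench, upright, to lie squarely inside the yellow taped outline, and pull every orange reject carrier out of the bays and lay it in the red reject tray. Only then slide each waiting white carrier nose first into a bay of its own, fully home against the back stop, and when all are in press the green start button on the dock right down. Leave the bottle, jar, tape roll and screwdriver where they are.

Things in the scene. Friction and masses are not known exactly. Their poses are not given: they have to be found in the camera images.
- dock: Leak-test dock, fixed: aluminium dividers, clear cover, cream housing behind. Three bays side by side at table level, mouths towards the robot. Origin: on the table, middle of the mouth line; x points into the bays, y along the row. 273 mm wide, 120 deep; cover top 34 mm above the table, starting 12 mm behind the mouth line; housing (from x = 75 mm) 60 mm tall
- bay1 (a point): Point on the table where the origin of a carrier lies when it is home in the -y bay, i.e. 15 mm inside the mouth line (its rear 45 mm with the rib stand out); x points into the bay. Bays are 84 mm apart, each 63 mm wide, 28 high, 75 deep to the back stop, no sill; the dividers (21 mm thick) have rounded noses
- bay2 (a point): Point on the table where the origin of a carrier lies when it is home in the middle bay, i.e. 15 mm inside the mouth line (its rear 45 mm with the rib stand out); x points into the bay. Bays are 84 mm apart, each 63 mm wide, 28 high, 75 deep to the back stop, no sill; the dividers (21 mm thick) have rounded noses
- bay3 (a point): Point on the table where the origin of a carrier lies when it is home in the +y bay, i.e. 15 mm inside the mouth line (its rear 45 mm with the rib stand out); x points into the bay. Bays are 84 mm apart, each 63 mm wide, 28 high, 75 deep to the back stop, no sill; the dividers (21 mm thick) have rounded noses
- start (a joint): Green start button on top of the dock's housing; 0 = up, 0.006 m = right down (about 5 N, springs back)
- start_top (a point): Middle of the button's top face (28 mm across)
- carrier1: White (good, waiting) carrier, 120 mm long (x) x 60 wide (y) x 24 high; the last 10 mm at +x is a 52 mm wide nose. On top at the rear a grip rib, 34 mm long (x, centred at x = -38 mm) x 14 thick (y) x 29 tall, its top 53 mm above the underside. Origin: centre of the underside; x points to the nose; 150 g. None if absent in this run
- carrier2: White (good, waiting) carrier, 120 mm long (x) x 60 wide (y) x 24 high; the last 10 mm at +x is a 52 mm wide nose. On top at the rear a grip rib, 34 mm long (x, centred at x = -38 mm) x 14 thick (y) x 29 tall, its top 53 mm above the underside. Origin: centre of the underside; x points to the nose; 150 g. None if absent in this run
- carrier3: White (good, waiting) carrier, 120 mm long (x) x 60 wide (y) x 24 high; the last 10 mm at +x is a 52 mm wide nose. On top at the rear a grip rib, 34 mm long (x, centred at x = -38 mm) x 14 thick (y) x 29 tall, its top 53 mm above the underside. Origin: centre of the underside; x points to the nose; 150 g. None if absent in this run
- reject1: Orange (reject, left in a bay) carrier, 120 mm long (x) x 60 wide (y) x 24 high; the last 10 mm at +x is a 52 mm wide nose. On top at the rear a grip rib, 34 mm long (x, centred at x = -38 mm) x 14 thick (y) x 29 tall, its top 53 mm above the underside. Origin: centre of the underside; x points to the nose; 150 g. None if absent in this run
- reject2: Orange (reject, left in a bay) carrier, 120 mm long (x) x 60 wide (y) x 24 high; the last 10 mm at +x is a 52 mm wide nose. On top at the rear a grip rib, 34 mm long (x, centred at x = -38 mm) x 14 thick (y) x 29 tall, its top 53 mm above the underside. Origin: centre of the underside; x points to the nose; 150 g. None if absent in this run
- reject3: Orange (reject, left in a bay) carrier, 120 mm long (x) x 60 wide (y) x 24 high; the last 10 mm at +x is a 52 mm wide nose. On top at the rear a grip rib, 34 mm long (x, centred at x = -38 mm) x 14 thick (y) x 29 tall, its top 53 mm above the underside. Origin: centre of the underside; x points to the nose; 150 g. None if absent in this run
- tote: Open blue tote full of small white mouldings, 125 mm (x) x 140 (y) x 60 high, walls 4 mm, filled solid to 18 mm under the rim, 0.4 to 0.85 kg. Origin: centre of the underside
- parking: Outline of yellow tape on the bench, flat; inside it measures 175 mm (x) x 190 (y), 25 mm more than the tote on each side. Origin: its centre, on the table; the tote's sides go parallel to it
- reject_tray: Red open tray, fixed, 155 mm (x) x 170 (y) x 35 high, walls and floor 5 mm. Origin: centre of the underside. A second, blue bin full of mouldings is not it
- wash_bottle: Clear bottle with blue cap, 60 mm across, 150 tall; bystander behind the dock. Origin: centre of the underside
- tape_roll: Yellow roll of tape lying flat, 72 mm across, 24 high; bystander near the robot. Origin: centre of the underside
- jar: White jar with blue lid, 56 mm across, 60 tall; bystander near the robot. Origin: centre of the underside
- driver: Screwdriver with yellow handle lying behind the dock; bystander. Origin: centre of its underside

How it is judged:
By the outcome, as a careful person would: the job done as asked, in the order asked, and still so for the second after the job is handed in, with the robot touching nothing.
Of carrier1, carrier2, carrier3 only 2 to 3 are there at a start; the rules pass over those that are not, and their reading is None.
Of reject1, reject2, reject3 only 1 to 2 are there at a start; the rules pass over those that are not, and their reading is None.
At some moment in a run one of tote, carrier1, carrier2, carrier3 may be knocked a few centimetres aside while the robot is not near it.
It also fails if it takes over 210 s, if anything falls off the work surface, if the arm or the gripper's body presses on something with over 40 N, if the wrist force passes 120 N, or if a joint passes its speed limit or range.

### The arm

A 6-joint arm with a two-finger parallel gripper is mounted at the origin on the work surface. World frame = base frame: x ahead of the robot, y to its left, z up, the work surface at z = 0. Lengths are in m, angles in degrees, forces in N, time in s.
With the tool pointing down it reaches from about 0.375 to 0.9 m from the base axis. Payload 3.1 kg.
Tool frame: the origin (TCP) lies at the very end of the fingers, on their centre line; the grasp point (between the pads) lies 19 mm behind it; z points along the fingers, y is the direction in which the jaws open and shut (so a half turn about z gives the same grasp; the last joint's range is limited). The gripper opens to 87 mm and grips with 3 to 60 N. Pads are 19 mm wide; open, the fingers measure 117 mm over their backs; the gripper's body (75 mm by 190 mm) begins 51 mm behind the grasp point.
Start: joints at [57.153, 30.224, 82.088, -0, 67.689, -10.227], TCP at [0.24, 0.577, 0.223] pointing down, gripper open.
Joint ranges: [-176.69, 176.69], [-43.24, 126.21], [12.49, 139.97], [-82, 262], [0, 151.66], [-163.58, 163.58]. Speed limits (degrees/s): [159.86, 159.86, 180, 180, 180, 180].

### API

Orientations are given as a 3x3 rotation matrix whose columns are the frame's x, y, z axes.
In Python, from rig import read_state, capture, hand_in gives the robot as it stands. The module is installed in compiled form; this text tells all that it offers.
- The arm moves only by the tool send_rows, never from a script. Its argument "moves" is one flat list of numbers, 7 for each row, row after row: the turn, a rotation vector about the world's x, y, z in degrees, then the shift along the world's x, y, z in cm, then the gripper's target within -1 to 1 (fully open at 1, half-way at 0, shut at -1). In form: [rx, ry, rz, tx, ty, tz, hand, rx, ry, rz, tx, ty, tz, hand, ...]. A call has 1 to 20 rows; each row shifts and turns the commanded pose from where the row before left it; what a row does not reach is not made up. A row lasts 1/10 s, in which the tool goes at most 50 mm and 8.59 degrees, less where a joint would pass 70% of its speed; a pose out of reach is approached as far as the arm can. A call with a gripper value outside its range is refused whole. The fingers move at their own pace and stop on an object; the grip force is fixed at half the most. Time passes only in rows, so rows that do not move let the fingers close. It gives the time, the measured TCP pose, the force and the opening at its end, in the units of the state.
- read_state(): the state, without advancing time (a new reading comes with each control period).
- capture(name): name is "scene" or "top"; returns a dict with "pixels" (420x560x3 uint8, red, green, blue), "vertical_fov" (degrees; the focal length in pixels is half the picture's height over the tangent of half this angle, whatever the lens; pixels are square), "cx", "cy" (the principal point, pixels), "rvec" (rotation vector, rad) and "tvec" (3), from world to camera coordinates, as OpenCV has them. Camera axes: x right, y down, z forward; pixel columns grow to the right and rows downward; lengths in m; the calibration is good to about 2 mm. A picture is of the moment at which its call begins. There is no depth.
- hand_in(): hands the job in, once; it reports no verdict.
The state is a dict: "time_s": time; "joint_positions": joint angles; "qvel": joint speeds; "tau": joint torques, N m; "position": TCP position; "tcp_rot": TCP orientation; "force": force on the tool from outside, world axes, zero at the start; "moment": the same for the moment, N m; "opening": opening from 0.0 (shut) to 1.0 (fully open).
Only numpy, scipy, OpenCV 4.12 (cv2) and the standard library are available. Lean on these libraries where they do the work, as an engineer would, in place of code of your own. Each camera call takes 0.05 s, during which the arm holds its last target.

## Working session

There is one attempt and no reset: what is moved stays moved. The work goes in short steps, Python scripts to look and compute and a tool call to move; the robot and the scene stay as the last step left them, time stands still between calls to the robot, and variables do not carry over. Pictures are saved under pics/ and viewed, and the job is handed in when it is done.

Besides the shell and the picture viewer there is one more tool, called after "Request:" as a command line: name --argument value ..., lists and objects as JSON in quotes. send_rows: Moves the arm, as the interface text tells. Its arguments: {"type":"object","properties":{"moves":{"type":"array","items":{"type":"number"}}},"required":["moves"]}

```bash
mkdir -p pics
cat > h.py <<'E'
import numpy as np, cv2, json
from rig import read_state, capture, hand_in
def snap(name,fn):
    c=capture(name); cv2.imwrite(f'pics/{fn}.png',cv2.cvtColor(c['pixels'],cv2.COLOR_RGB2BGR))
    np.savez(f'pics/{fn}.npz',**{k:np.array(v) for k,v in c.items()})
    return c
def cam(c):
    H=c['pixels'].shape[0]; f=H/2/np.tan(np.radians(float(c['vertical_fov']))/2)
    K=np.array([[f,0,float(c['cx'])],[0,f,float(c['cy'])],[0,0,1]])
    R=cv2.Rodrigues(np.array(c['rvec'],float).reshape(3))[0]; t=np.array(c['tvec'],float).reshape(3)
    return K,R,t
def p2w(c,uv,z):
    K,R,t=cam(c); uv=np.atleast_2d(uv).astype(float)
    d=(np.linalg.inv(K)@np.c_[uv,np.ones(len(uv))].T).T@R; o=-R.T@t
    return o+d*((z-o[2])/d[:,2])[:,None]
def w2p(c,P):
    K,R,t=cam(c); q=(np.atleast_2d(P)@R.T+t)@K.T; return q[:,:2]/q[:,2:]
E
python3 - <<'E'
from h import *
for n in('top','scene'):
    c=snap(n,n+'0'); K,R,t=cam(c); print(n,K[0,0],K[:2,2],-R.T@t,R)
s=read_state(); print(s)
E
```

```text
top 428.43753454753806 [279.06839515 211.23394992] [0.37222565 0.00612838 1.15390009] [[ 1.90649948e-02 -9.99818008e-01  6.90887727e-04]
 [-9.86605653e-01 -1.89250148e-02 -1.62022004e-01]
 [ 1.62005592e-01  2.40731491e-03 -9.86786904e-01]]
scene 439.6163433819167 [274.09372512 207.85004558] [ 0.87502446 -0.55166729  1.06396577] [[ 0.85254331  0.52254507  0.01079585]
 [ 0.43956625 -0.7056809  -0.55569414]
 [-0.28275681  0.47849882 -0.83131671]]
{'time_s': 0.1, 'joint_positions': array([ 5.71532272e+01,  3.02727890e+01,  8.21490140e+01, -3.95777876e-04,
        6.76881486e+01, -1.02262727e+01]), 'qvel': array([ 0.11337657, -0.14884064, -0.28506266, -0.06795656,  0.08018603,
       -0.05553471]), 'tau': array([-1.34245934e-04, -4.40984845e+01, -1.77151322e+01,  6.35072007e-02,
        5.33855287e-02, -4.24880432e-05]), 'position': array([0.23999623, 0.57637905, 0.22167877]), 'tcp_rot': array([[-9.23073498e-01,  3.84622212e-01, -1.03549443e-03],
       [ 3.84623461e-01,  9.23072144e-01, -1.61567780e-03],
       [ 3.34410496e-04, -1.88966481e-03, -9.99998159e-01]]), 'force': array([ 0.80359455, -0.14593613, -0.38753041]), 'moment': array([-0.04963622,  0.00651301,  0.00765651]), 'opening': 1.001840652165455}
```

View pics/top0.png

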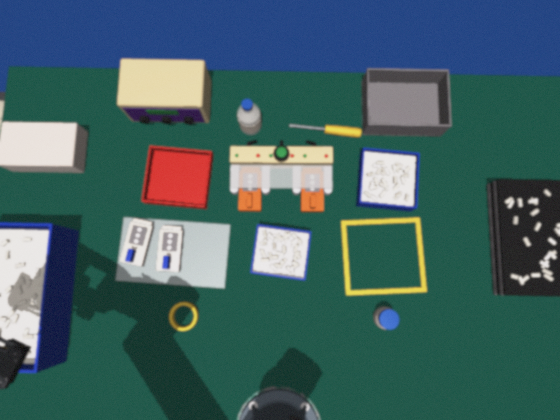

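View pics/scene0.png

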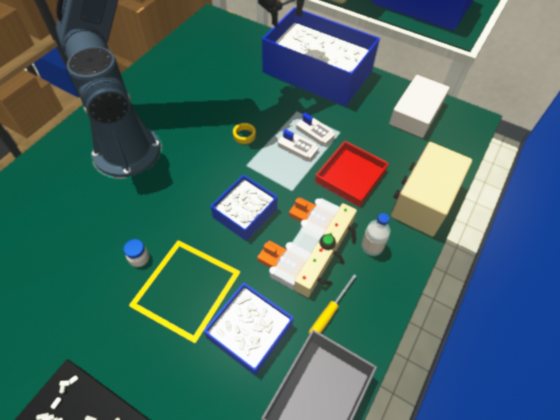

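The top view shows the dock at (282,165) with orange rejects at (249,200) and (312,200). The tote is at (282,251), the outline at (384,256), the red tray at (178,176), and two white carriers at (136,242) and (170,248). I'll enlarge it to measure.

Run:
```python
import cv2
a=cv2.imread('pics/top0.png')
def crop(n,x0,y0,x1,y1,s): cv2.imwrite(f'pics/{n}.png',cv2.resize(a[y0:y1,x0:x1],None,fx=s,fy=s,interpolation=cv2.INTER_CUBIC))
crop('ca',105,130,245,300,3.5)
crop('cb',220,130,345,285,3.8)
crop('cc',330,205,440,305,5)
```

```text
(no output)
```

View pics/ca.png

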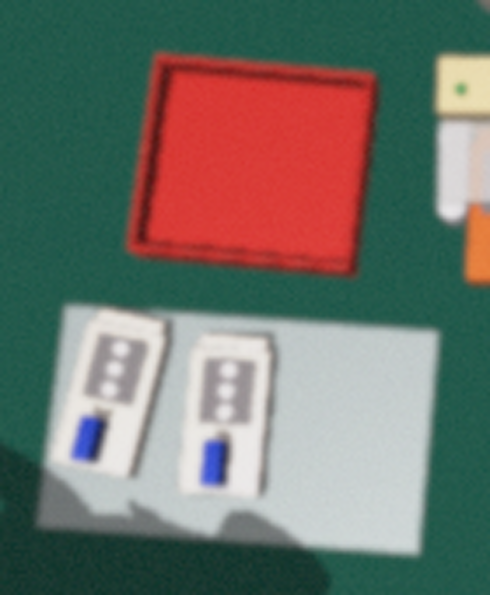

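View pics/cb.png

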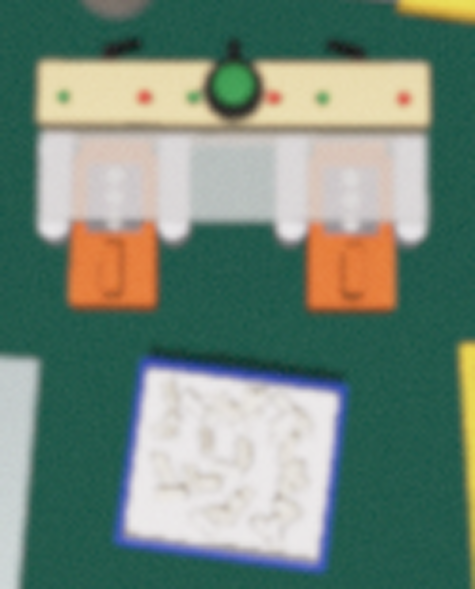

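View pics/cc.png

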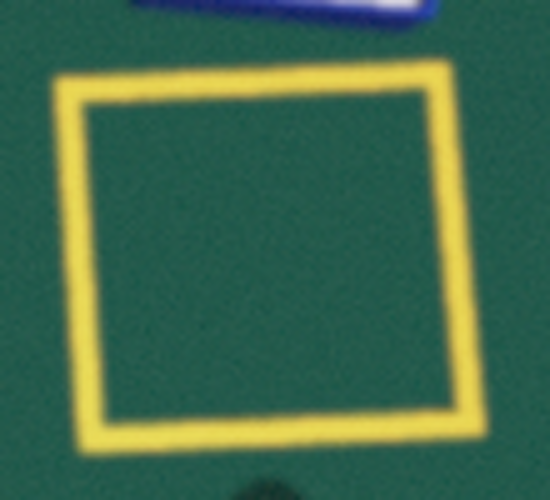

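```bash
cat >> h.py <<'E'
from scipy.optimize import minimize
def box(x0,x1,y0,y1,z0,z1): return np.array([[x,y,z] for x in(x0,x1) for y in(y0,y1) for z in(z0,z1)],float)
CAR=[box(-.06,.05,-.03,.03,0,.024),box(.05,.06,-.026,.026,0,.024),box(-.055,-.021,-.007,.007,.024,.053)]
TOTE=[box(-.0625,.0625,-.07,.07,0,.06)]
TRAY=[box(-.0775,.0775,-.085,.085,0,.035)]
HOUS=[box(.075,.12,-.1365,.1365,0,.06)]
PARK=[box(-.0875,.0875,-.095,.095,0,0)]
RIB=[CAR[2]]
def sil(c,boxes,p,S=4):
    m=np.zeros((420*S,560*S),np.uint8); x,y,a=p
    Rz=np.array([[np.cos(a),-np.sin(a),0],[np.sin(a),np.cos(a),0],[0,0,1]])
    for b in boxes:
        q=w2p(c,b@Rz.T+[x,y,0]); q=(q+.5)*S-.5
        h=cv2.convexHull(np.round(q*16).astype(np.int32)); cv2.fillConvexPoly(m,h,1,shift=4)
    return m
def fit(views,boxes,p0,S=4):
    """views: list of (c,mask420x560)"""
    ms=[(c,cv2.resize((m>0).astype(np.float32),None,fx=S,fy=S,interpolation=cv2.INTER_LINEAR)>.5) for c,m in views]
    def cost(p):
        e=0
        for c,m in ms:
            s=sil(c,boxes,[p[0]/100,p[1]/100,p[2]/10],S)>0
            e+=1-(s&m).sum()/max(1,(s|m).sum())
        return e/len(ms)
    x0=np.array([p0[0]*100,p0[1]*100,p0[2]*10])
    best=None
    for k in range(3):
        sx=np.vstack([x0,x0+[1.5/(k+1),0,0],x0+[0,1.5/(k+1),0],x0+[0,0,1.5/(k+1)]])
        r=minimize(cost,x0,method='Nelder-Mead',options=dict(initial_simplex=sx,xatol=.005,fatol=1e-5,maxiter=200)); x0=r.x
    return np.array([x0[0]/100,x0[1]/100,x0[2]/10]),1-r.fun
def comp(mask,uv=None,rect=None,close=0,fill=True,big=True):
    m=(mask>0).astype(np.uint8)
    if rect: 
        z=np.zeros_like(m); x0,y0,x1,y1=rect; z[y0:y1,x0:x1]=m[y0:y1,x0:x1]; m=z
    if close: m=cv2.morphologyEx(m,cv2.MORPH_CLOSE,np.ones((close,close),np.uint8))
    n,l,st,ct=cv2.connectedComponentsWithStats(m)
    k=1+np.argmax(st[1:,4]); m=(l==k).astype(np.uint8)
    if fill:
        cs,_=cv2.findContours(m,cv2.RETR_EXTERNAL,cv2.CHAIN_APPROX_NONE); cv2.drawContours(m,cs,-1,1,-1)
    return m
def load(fn): return dict(np.load(f'pics/{fn}.npz'))
def overlay(c,items,fn,rect,s):
    im=cv2.cvtColor(c['pixels'],cv2.COLOR_RGB2BGR); x0,y0,x1,y1=rect
    im=cv2.resize(im[y0:y1,x0:x1],None,fx=s,fy=s,interpolation=cv2.INTER_CUBIC)
    for boxes,p in items:
        x,y,a=p; Rz=np.array([[np.cos(a),-np.sin(a),0],[np.sin(a),np.cos(a),0],[0,0,1]])
        for b in boxes:
            q=w2p(c,b@Rz.T+[x,y,0]); q=(q-[x0,y0]+.5)*s-.5
            for i in range(8):
                for j in range(i):
                    if bin(i^j).count('1')==1: cv2.line(im,tuple(int(v) for v in q[i]),tuple(int(v) for v in q[j]),(0,255,255),1)
    cv2.imwrite(f'pics/{fn}.png',im)
E
python3 - <<'E'
from h import *
t=load('top0'); s=load('scene0')
for c,pts in((t,[(282,251),(258,229),(178,176),(160,262),(136,220),(146,225),(130,225),(200,260),(129,257),(270,155),(383,221),(249,200),(384,180)]),(s,[(245,205),(272,188),(297,145),(300,135),(350,175),(280,165),(268,258)])):
    for u,v in pts: print((u,v),c['pixels'][v,u],p2w(c,(u,v),0.02)[0].round(3))
E
```

```text
(282, 251) [217 213 206] [ 0.452 -0.001  0.02 ]
(258, 229) [179 180 210] [0.509 0.064 0.02 ]
(178, 176) [218  61  56] [0.65  0.285 0.02 ]
(160, 262) [233 230 227] [0.417 0.319 0.02 ]
(136, 220) [231 226 221] [0.527 0.391 0.02 ]
(146, 225) [230 227 222] [0.514 0.363 0.02 ]
(130, 225) [227 223 219] [0.514 0.406 0.02 ]
(200, 260) [199 208 207] [0.424 0.215 0.02 ]
(129, 257) [ 58  83 203] [0.429 0.402 0.02 ]
(270, 155) [117 168 105] [0.714 0.037 0.02 ]
(383, 221) [231 213  85] [ 0.537 -0.269  0.02 ]
(249, 200) [229 129  64] [0.587 0.09  0.02 ]
(384, 180) [230 228 223] [ 0.65  -0.274  0.02 ]
(245, 205) [241 241 234] [0.444 0.014 0.02 ]
(272, 188) [ 44 109  89] [0.478 0.106 0.02 ]
(297, 145) [175 174 171] [0.457 0.291 0.02 ]
(300, 135) [215 227 222] [0.443 0.333 0.02 ]
(350, 175) [240  40  29] [0.652 0.272 0.02 ]
(280, 165) [205 223 220] [0.453 0.193 0.02 ]
(268, 258) [250 146  38] [ 0.59  -0.096  0.02 ]
```

```bash
cat >> h.py <<'E'
def masks(c):
    p=c['pixels'].astype(int); p=cv2.GaussianBlur(c['pixels'],(3,3),0).astype(int); r,g,b=p[...,0],p[...,1],p[...,2]
    return dict(blue=(b>r+50)&(b>g+35),white=(r>g-2)&(r>150)&(b>150)&(r<b+40),gray=(abs(r-b)<30)&(r>110)&(r>=g-1),
      red=(r>g+70)&(r>b+70)&(abs(g-b)<35),orange=(r>g+50)&(g>b+25)&(r>150),yellow=(r>150)&(g>130)&(b<r-70)&(g>b+50),cream=(r>170)&(g>150)&(r>b+35)&(b>100))
def inrect(m,r):
    z=np.zeros(m.shape,np.uint8); z[r[1]:r[3],r[0]:r[2]]=m[r[1]:r[3],r[0]:r[2]]; return z
E
python3 - <<'E'
from h import *
t=load('top0'); s=load('scene0'); mt=masks(t); ms=masks(s)
res={}
def go(n,boxes,p0,mkt,mks):
    p,i=fit([(t,mkt)],boxes,p0); q,j=fit([(s,mks)],boxes,p0) if mks is not None else (p*0,0)
    b,k=fit([(t,mkt)]+([(s,mks)] if mks is not None else []),boxes,p)
    for l,x,y in(('top',p,i),('scn',q,j),('both',b,k)): print(n,l,(x[:2]*1000).round(1),np.degrees(x[2]).round(1),round(y,3))
    res[n]=b
bw=lambda m:m['blue']|m['white']
go('tote',TOTE,(.45,0,0.1),comp(bw(mt),rect=(245,218,318,285),close=5),comp(bw(ms),rect=(205,170,282,242),close=5))
go('tray',TRAY,(.65,.28,0),comp(mt['red'],rect=(135,140,220,215),close=5),comp(ms['red'],rect=(310,135,395,210),close=5))
hp=lambda m,rt: cv2.morphologyEx(inrect(m['cream'],rt),cv2.MORPH_CLOSE,np.ones((15,15)))
go('park',PARK,(.45,-.27,0),comp(mt['yellow'],rect=(335,210,435,300),fill=True)-0*1 if 0 else (lambda f: f-cv2.bitwise_and(f,0*f+ (mt['yellow']*inrect(mt['yellow']+True,(335,210,435,300))).astype(np.uint8)))(comp(mt['yellow'],rect=(335,210,435,300))),
  (lambda f: f-(f&ms['yellow'].astype(np.uint8)))(comp(ms['yellow'],rect=(125,235,245,345))))
cw=lambda m:m['white']|m['blue']|m['gray']
go('c1',CAR,(.45,.38,-.15),comp(cw(mt),rect=(115,215,153,268),close=3),None)
go('c2',CAR,(.45,.31,0),comp(cw(mt),rect=(153,215,190,275),close=3),None)
cv2.imwrite('pics/m.png',255*(comp(cw(mt),rect=(115,215,153,268),close=3)+comp(cw(mt),rect=(153,215,190,275),close=3))[200:280,100:220].repeat(5,0).repeat(5,1))
overlay(t,[(CAR,res['c1']),(CAR,res['c2']),(TRAY,res['tray'])],'o1',(105,130,245,300),3.5)
overlay(t,[(TOTE,res['tote']),(PARK,res['park'])],'o2',(235,205,435,305),4)
overlay(s,[(TOTE,res['tote']),(PARK,res['park']),(CAR,res['c1']),(CAR,res['c2']),(TRAY,res['tray'])],'o3',(120,90,400,350),2.3)
json.dump({k:list(v) for k,v in res.items()},open('res.json','w'))
E
```

```text
tote top [447.9   2.8] -6.7 0.96
tote scn [447.1   4.6] -6.6 0.981
tote both [447.5   4. ] -6.7 0.968
tray top [649.2 286.7] -4.8 0.948
tray scn [647.9 290. ] -4.3 0.952
tray both [649.  289.5] -3.8 0.949
park top [ 447.1 -272.1] 3.4 0.973
park scn [ 447.8 -272.2] 3.4 0.967
park both [ 447.3 -271.8] 3.4 0.969
c1 top [470.3 386.6] -10.5 0.953
c1 scn [0. 0.] -0.0 0
c1 both [470.3 386.6] -10.5 0.953
c2 top [455.1 298.2] -2.1 0.963
c2 scn [0. 0.] -0.0 0
c2 both [455.1 298.2] -2.1 0.963
```

View pics/o1.png

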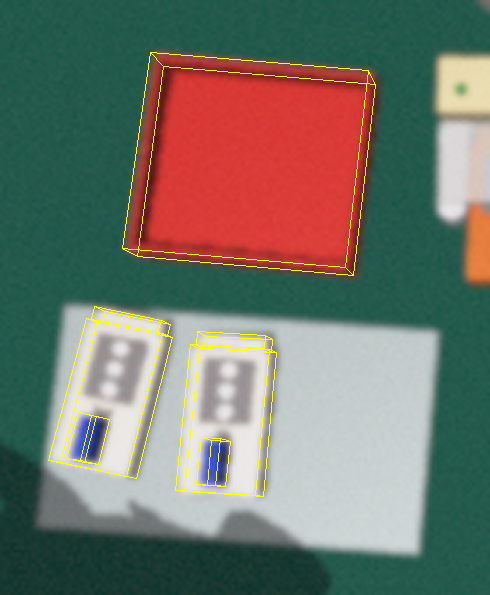

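View pics/o2.png

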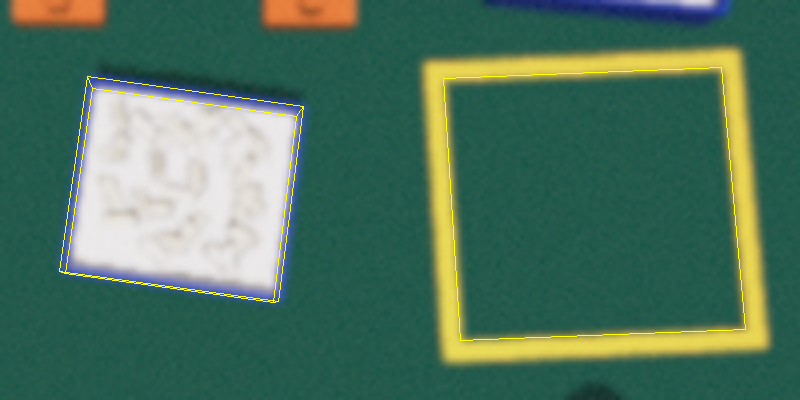

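View pics/o3.png

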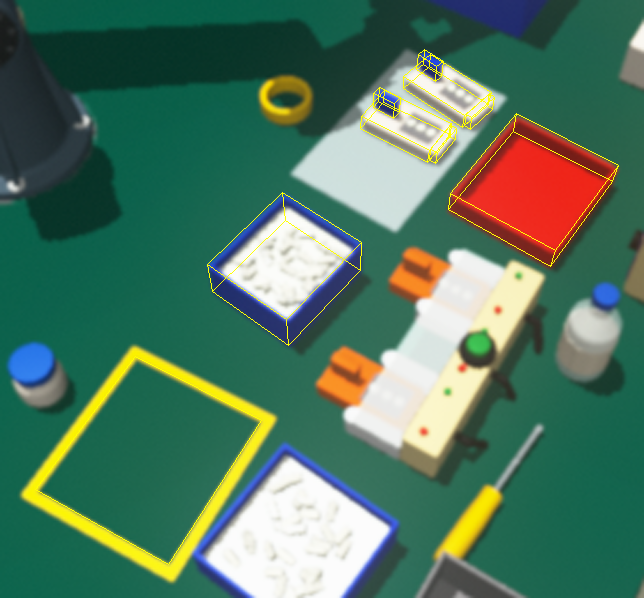

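The overlays match the tote, tray, outline and both carriers to about 2 mm. The dock and reject ribs are next.

Run:
```python
from h import *
t=load('top0'); s=load('scene0'); mt=masks(t); ms=masks(s)
def dm(c,m,rect):
    a=inrect(m['cream'],rect); a=cv2.morphologyEx(a,cv2.MORPH_OPEN,np.ones((3,3)))
    return comp(a,close=9)
a=dm(t,mt,(222,138,340,172)); b=dm(s,ms,(285,195,360,305))
# housing visible silhouette: top+front; only top surface + visible part above cover fits silhouette box roughly
HT=[box(.075,.12,-.1365,.1365,.034,.06)]
for n,v in(('t',[(t,a)]),('s',[(s,b)]),('b',[(t,a),(s,b)])):
    p,i=fit(v,HT,(.62,0,0)); print(n,(p[:2]*1e3).round(1),np.degrees(p[2]).round(2),round(i,3))
d=p
# orange fits: reject in bay home; visible part = rear 45+12mm + rib
RJ=[box(-.06,-.003,-.03,.03,0,.024),CAR[2]]
out=[d]
for u,rt,rs in(('bay3',(235,180,263,215),(285,190,318,222)),('bay1',(298,180,328,215),(255,236,290,272))):
    A=comp(mt['orange'],rect=rt,close=3);B=comp(ms['orange'],rect=rs,close=3)
    for n,v in(('t',[(t,A)]),('s',[(s,B)]),('b',[(t,A),(s,B)])):
        y=.084 if u=='bay3' else -.084
        p,i=fit(v,RJ,(.64,y,0)); print(u,n,(p[:2]*1e3).round(1),np.degrees(p[2]).round(2),round(i,3))
    out.append(p)
R=json.load(open('res.json'));R.update(dock=list(d),r3=list(out[1]),r1=list(out[2]));json.dump(R,open('res.json','w'))
DK=[box(0,.12,-.1365,.1365,0,.0),HT[0]]+[box(.012,.075,-.1365,.1365,.034,.034)]+[box(0,.075,y-.0105,y+.0105,0,.028) for y in(-.126,-.042,.042,.126)]
overlay(t,[(DK,d),(RJ,out[1]),(RJ,out[2])],'o4',(220,130,345,220),6)
overlay(s,[(DK,d),(RJ,out[1]),(RJ,out[2])],'o5',(245,180,365,310),4.5)
```

```text
t [605.5  -3.7] 4.89 0.36
s [608.    9.7] 0.99 0.436
b [607.1   3.6] 1.92 0.397
bay3 t [622.4  91.3] 1.46 0.891
bay3 s [618.9  97.5] 8.13 0.746
bay3 b [620.9  91.2] 1.3 0.81
bay1 t [625.7 -78.8] 0.87 0.884
bay1 s [620.6 -72.6] 6.31 0.781
bay1 b [624.2 -79.1] 0.68 0.822
```

View pics/o4.png

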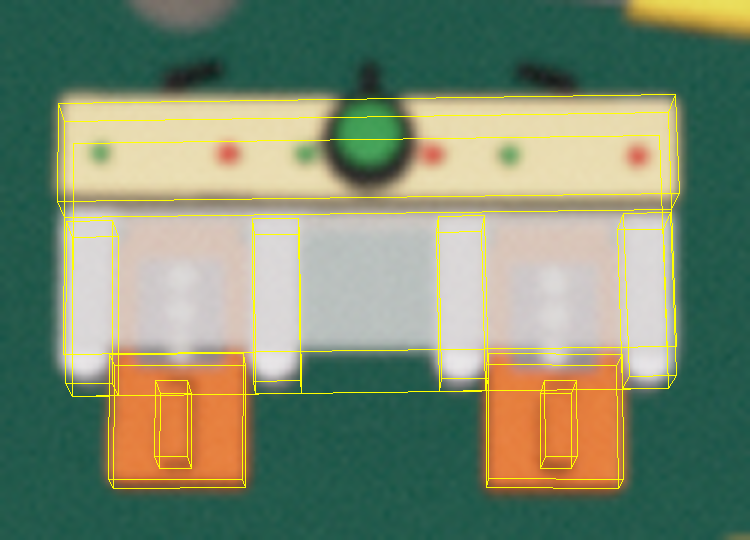

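View pics/o5.png

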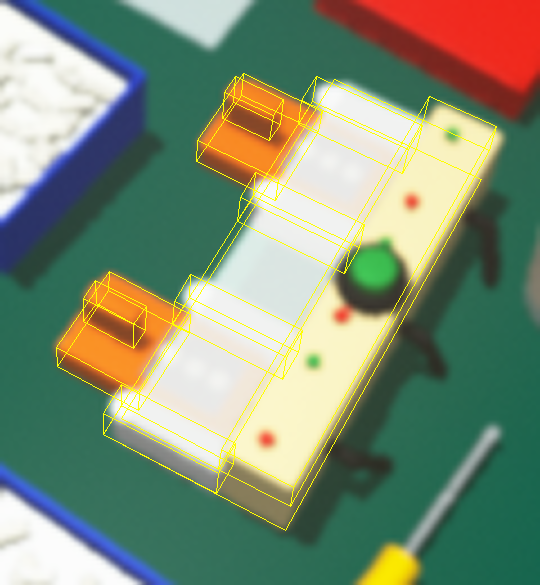

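Run:
```python
from h import *
from scipy.optimize import least_squares
t=load('top0'); s=load('scene0')
P=[(.12,.1365,.06),(.12,-.1365,.06),(.075,.1365,.06),(.075,-.1365,.06)]
tp=[((62,96)),(673,97),(58,198),(677,196)]
sp=[(500,130),(293,492),(431,97),(222,455)]
def cv(q,o,k): return (np.array(q,float)+.5)/k-.5+o
obs=[(t,P,cv(tp,(220,130),6)),(s,P,cv(sp,(245,180),4.5))]
def res(p,obs):
    a=p[2]; R=np.array([[np.cos(a),-np.sin(a),0],[np.sin(a),np.cos(a),0],[0,0,1]])
    return np.concatenate([(w2p(c,np.array(X)@R.T+[p[0],p[1],0])-q).ravel() for c,X,q in obs])
for o in(obs[:1],obs[1:],obs):
    r=least_squares(res,[.62,0,0],args=(o,)); print((r.x[:2]*1e3).round(1),np.degrees(r.x[2]).round(2)); print(r.fun.round(1))
d=r.x
J=json.load(open('res.json'));J['dock']=list(d);json.dump(J,open('res.json','w'))
DK=[box(0,.12,-.1365,.1365,0,.0),box(.075,.12,-.1365,.1365,0,.06)]+[box(.012,.075,-.1365,.1365,.034,.034)]+[box(0,.075,y-.0105,y+.0105,0,.028) for y in(-.126,-.042,.042,.126)]
c,sn=np.cos(d[2]),np.sin(d[2])
it=[(DK,d)]
for y in(.084,-.084): 
    it.append((CAR,(d[0]+c*.015-sn*y,d[1]+sn*.015+c*y,d[2]))); print(it[-1][1])
overlay(t,it,'o4b',(220,130,345,220),6)
overlay(s,it,'o5b',(245,180,365,310),4.5)
```

```text
[607.8   5.1] 1.15
[-0.5  0.3  0.5  0.  -0.2 -0.3  0.2 -0. ]
[608.7   2.2] 1.76
[-0.4  0.1  0.3 -0.1  0.1  0.6 -0.1 -0.4]
[608.3   3.7] 1.49
[-0.3  0.4  0.7 -0.4  0.2 -0.2  0.5 -0.5 -0.2 -0.1  0.1 -0.6  0.3  0.4
 -0.2 -1. ]
(np.float64(0.6211188903514083), np.float64(0.08806090432181153), np.float64(0.02594843684707765))
(np.float64(0.6254777385523459), np.float64(-0.07988253985616521), np.float64(0.02594843684707765))
```

View pics/o4b.png

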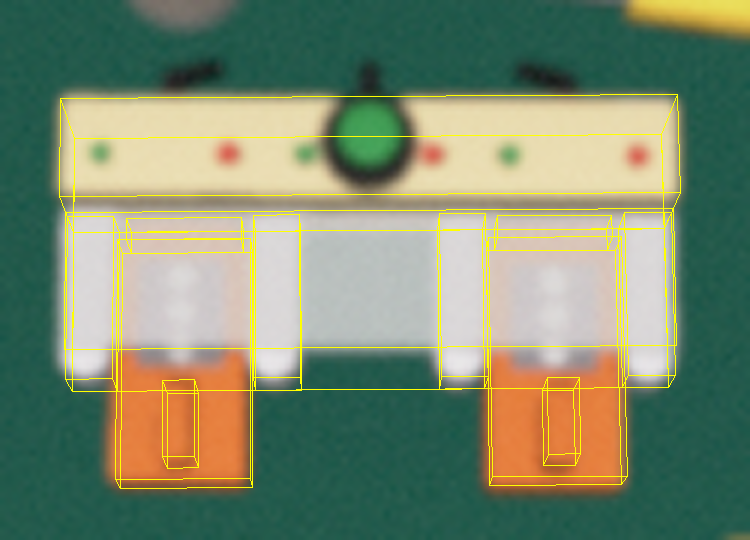

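View pics/o5b.png

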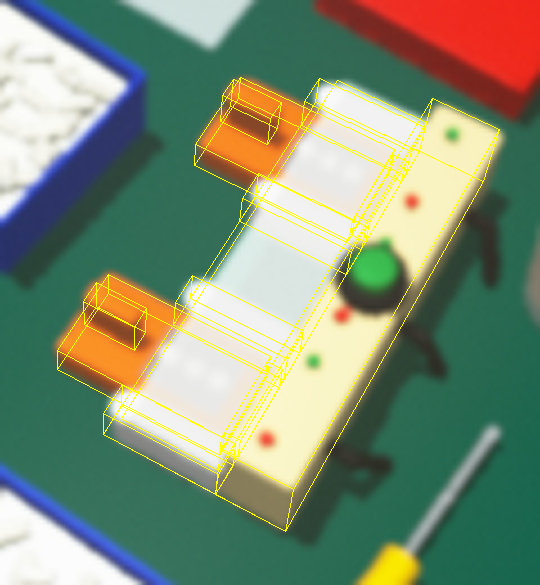

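Poses are consistent to about 3 mm between the cameras. I'll grip the tote's -y wall and drag the tote into the outline, starting with the move above that wall.

Request:
send_rows --moves '[0,0,0.9,4,-3.56,-0.4,0.3,0,0,0.9,4,-3.56,-0.4,0.3,0,0,0.9,4,-3.56,-0.4,0,0,0,0.9,4,-3.56,-0.4,-0.3,0,0,0.9,4,-3.56,-0.4,-0.3,0,0,0.9,0,-3.56,-0.4,-0.3,0,0,0.9,0,-3.56,-0.4,-0.3,0,0,0.9,0,-3.56,-0.4,-0.3,0,0,0.9,0,-3.56,-0.4,-0.3,0,0,0.9,0,-3.56,-0.4,-0.3,0,0,0.9,0,-3.56,-0.4,-0.3,0,0,0.9,0,-3.56,-0.4,-0.3,0,0,0.9,0,-3.56,-0.4,-0.3,0,0,0.9,0,-3.56,-0.4,-0.3,0,0,0.9,0,-3.56,-0.4,-0.3,0,0,0.9,0,-3.56,-0.4,-0.3,0,0,0.9,0,-3.56,-0.4,-0.3,0,0,0.9,0,-3.56,-0.4,-0.3]'

```text
time_s: 1.9
position: [0.4263, -0.053, 0.1517]
tcp_rot: [[-0.994, 0.111, -0.0], [0.111, 0.994, 0.0], [0.0, 0.0, -1.0]]
force: [1.2, 0.2, -0.7]
opening: 0.352
```

```bash
cat >> h.py <<'E'
def st():
    s=read_state(); R=s['tcp_rot']
    print('t',round(s['time_s'],2),'pos',(s['position']*100).round(2),'yaw',np.degrees(np.arctan2(R[1,1],R[0,1])).round(2),'tz',R[:,2].round(4),'F',s['force'].round(1),'M',s['moment'].round(2),'open',round(s['opening']*87,1)); return s
E
python3 - <<'E'
from h import *
st(); snap('top','top1'); snap('scene','scene1'); st()
E
```

```text
t 1.9 pos [42.63 -5.3  15.17] yaw 83.61 tz [-2.e-04  1.e-04 -1.e+00] F [ 1.2  0.2 -0.7] M [ 0.03 -0.01 -0.01] open 30.7
t 2.0 pos [42.75 -5.54 15.16] yaw 83.29 tz [ 0.0011 -0.0013 -1.    ] F [-0.1  1.1  0.2] M [ 0.04 -0.01 -0.03] open 30.7
```

View pics/scene1.png

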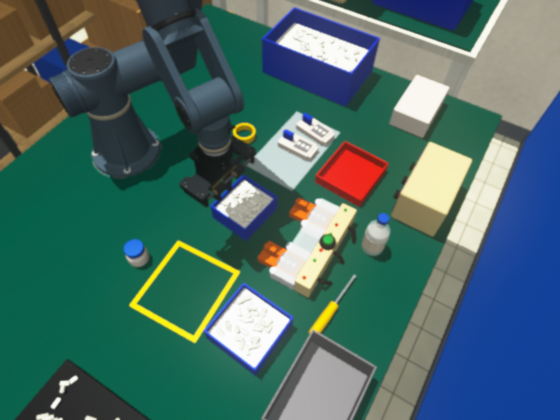

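The tote is still in place in the scene view, with its near corner at about (212,205) and the gripper above it. I'll correct the position and settle.

Request:
send_rows --moves '[0,0,0,1.2,-0.8,-2,-0.3,0,0,0,0,0,-2,-0.3,0,0,0,0,0,0,-0.3,0,0,0,0,0,0,-0.3]'

```text
time_s: 2.4
position: [0.4379, -0.0587, 0.1118]
tcp_rot: [[-0.994, 0.111, -0.002], [0.111, 0.994, 0.001], [0.002, 0.001, -1.0]]
force: [0.3, -0.4, -0.7]
opening: 0.344
```

Run:
```python
from h import *
st(); c=snap('top','top2'); s=snap('scene','scene2')
p=np.array(json.load(open('res.json'))['tote'])
overlay(s,[(TOTE,p)],'o6',(170,130,300,260),5)
```

```text
t 2.4 pos [43.79 -5.87 11.18] yaw 83.61 tz [-0.002  0.001 -1.   ] F [ 0.3 -0.4 -0.7] M [0.08 0.   0.  ] open 29.9
```

View pics/o6.png

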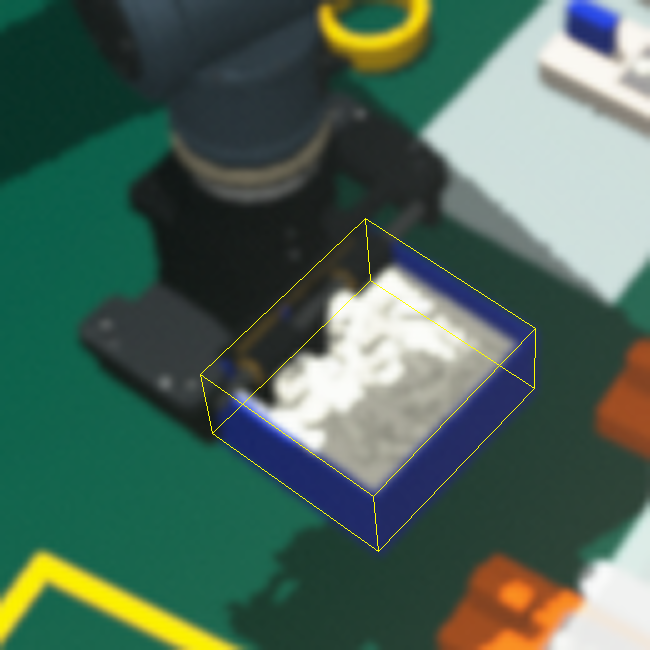

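Request:
send_rows --moves '[0,0,0,0.2,-0.5,-2,-0.3,0,0,0,0,0,-2,-0.3,0,0,0,0,0,-1.2,-0.3,0,0,0,0,0,-0.7,-0.3,0,0,0,0,0,-0.5,-0.3,0,0,0,0,0,0,-0.3]'

```text
time_s: 3.1
position: [0.4407, -0.0645, 0.048]
tcp_rot: [[-0.994, 0.112, 0.0], [0.112, 0.994, -0.0], [-0.0, -0.0, -1.0]]
force: [-0.4, -0.4, -0.5]
opening: 0.348
```

Run:
```python
from h import *
st()
```

```text
t 3.1 pos [44.07 -6.45  4.8 ] yaw 83.6 tz [ 1.e-04 -1.e-04 -1.e+00] F [-0.4 -0.4 -0.5] M [0.06 0.04 0.02] open 30.3
```

Request:
send_rows --moves '[0,0,0,0,0,-0.2,-1,0,0,0,0,0,0,-1,0,0,0,0,0,0,-1,0,0,0,0,0,0,-1,0,0,0,0,0,0,-1]'

```text
time_s: 3.6
position: [0.4408, -0.0648, 0.0462]
tcp_rot: [[-0.994, 0.112, 0.001], [0.112, 0.994, -0.0], [-0.001, -0.0, -1.0]]
force: [0.6, -0.7, 1.3]
opening: 0.046
```

Run:
```python
from h import *
st()
```

```text
t 3.6 pos [44.08 -6.48  4.62] yaw 83.58 tz [ 6.e-04 -4.e-04 -1.e+00] F [ 0.6 -0.7  1.3] M [-0.17  0.05 -0.07] open 4.0
```

The jaws stopped at 4.0 mm, which is the wall thickness. Now the drag.

Request:
send_rows --moves '[0,0,0.3,0,-0.5,0,-1,0,0,0.5,0,-1,0,-1,0,0,0.5,0.1,-1.5,0,-1,0,0,0.6,0.1,-2,0,-1,0,0,0.7,0.1,-2,0,-1,0,0,0.7,0.1,-2,0,-1,0,0,0.7,0.1,-2,0,-1,0,0,0.7,0.1,-2,0,-1,0,0,0.7,0.1,-2,0,-1,0,0,0.7,0.1,-2,0,-1,0,0,0.7,0.1,-2,0,-1,0,0,0.7,0.1,-2,0,-1,0,0,0.7,0.1,-2,0,-1,0,0,0.7,0.1,-2,0,-1,0,0,0.5,0.1,-1.5,0,-1,0,0,0.4,0,-1,0,-1,0,0,0.1,0,-0.5,0,-1,0,0,0,0,0,0,-1,0,0,0,0,0,0,-1]'

```text
time_s: 5.5
position: [0.4526, -0.3439, 0.0462]
tcp_rot: [[-0.998, -0.061, -0.002], [-0.061, 0.998, 0.002], [0.002, 0.002, -1.0]]
force: [-1.9, 2.3, 5.8]
opening: 0.046
```

Run:
```python
from h import *
st(); t=snap('top','top3'); s=snap('scene','scene3')
ms=masks(s); mt=masks(t)
J=json.load(open('res.json'))
overlay(t,[(TOTE,J['park']),(PARK,J['park'])],'o7',(330,205,440,305),6)
overlay(s,[(TOTE,J['park']),(PARK,J['park'])],'o8',(120,220,260,350),5)
```

```text
t 5.5 pos [ 45.26 -34.39   4.62] yaw 93.48 tz [-0.0016  0.0021 -1.    ] F [-1.9  2.3  5.8] M [ 0.42  0.22 -0.03] open 4.0
```

View pics/o7.png

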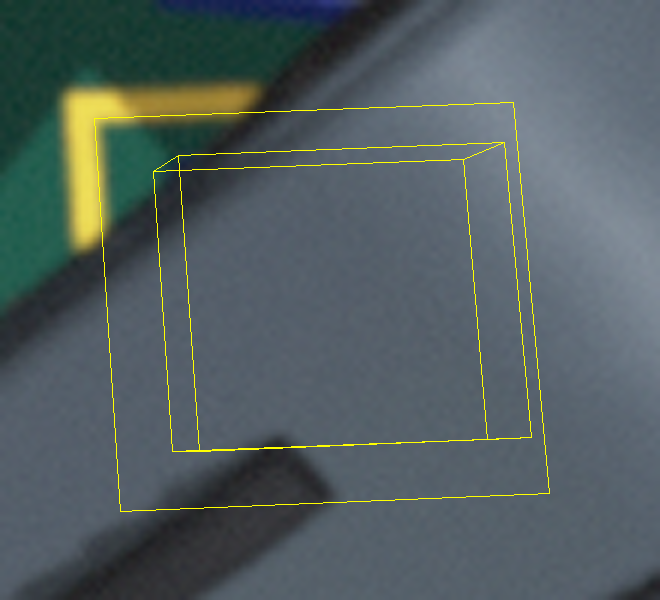

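View pics/o8.png

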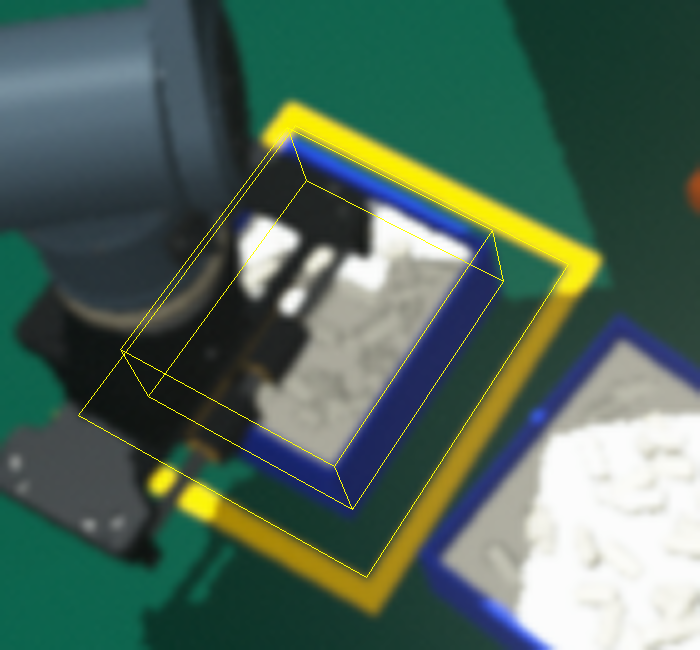

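The tote sits within 2–4 mm of the centred model in the scene view. I'll release it, lift, and go to the reject in the -y bay.

Request:
send_rows --moves '[0,0,0,0,0,0,-0.4,0,0,0,0,0,0,-0.4,0,0,0,0,0,0,-0.4,0,0,0,0,0,0.5,-0.4,0,0,0,0,0,2,-0.4,0,0,0,0,0,3,-0.4,0,0,0,0,0,4,-0.4,0,0,-0.3,2,3,1,-0.2,0,0,-0.3,2,4,0,-0.2,0,0,-0.3,2,4,0,-0.2,0,0,-0.3,2,4,0,-0.2,0,0,-0.3,2,4,0,-0.2,0,0,-0.3,2,4,0,-0.2,0,0,-0.2,1.4,3.2,0,-0.2,0,0,0,0,0,0,-0.2,0,0,0,0,0,0,-0.2]'

```text
time_s: 7.2
position: [0.5877, -0.0819, 0.151]
tcp_rot: [[-1.0, -0.028, -0.0], [-0.028, 1.0, -0.001], [0.0, -0.001, -1.0]]
force: [1.5, -0.4, 0.4]
opening: 0.403
```

Run:
```python
from h import *
st(); t=snap('top','top4'); s=snap('scene','scene4')
ms=masks(s); mt=masks(t)
J=json.load(open('res.json'))
bw=lambda m:m['blue']|m['white']
A=comp(bw(mt),rect=(345,220,425,292),close=5);B=comp(bw(ms),rect=(140,230,235,330),close=5)
for n,v in(('t',[(t,A)]),('s',[(s,B)]),('b',[(t,A),(s,B)])):
    p,i=fit(v,TOTE,J['park']); print(n,p.round(4),np.degrees(p[2]),i)
a=J['park']; print(a)
overlay(t,[(TOTE,p),(PARK,a)],'o9',(225,130,435,305),3.5)
```

```text
t 7.2 pos [58.77 -8.19 15.1 ] yaw 91.62 tz [-1.e-04 -5.e-04 -1.e+00] F [ 1.5 -0.4  0.4] M [0.03 0.05 0.13] open 35.0
t [ 0.4479 -0.2749  0.0519] 2.9748956169120597 0.9363724860711253
s [ 0.4482 -0.2748  0.0517] 2.9594199109013193 0.9383924095289378
b [ 0.448  -0.2752  0.0472] 2.701595049120932 0.936921989859218
[0.4472735948594641, -0.271773794205154, 0.05871328722666752]
```

View pics/o9.png

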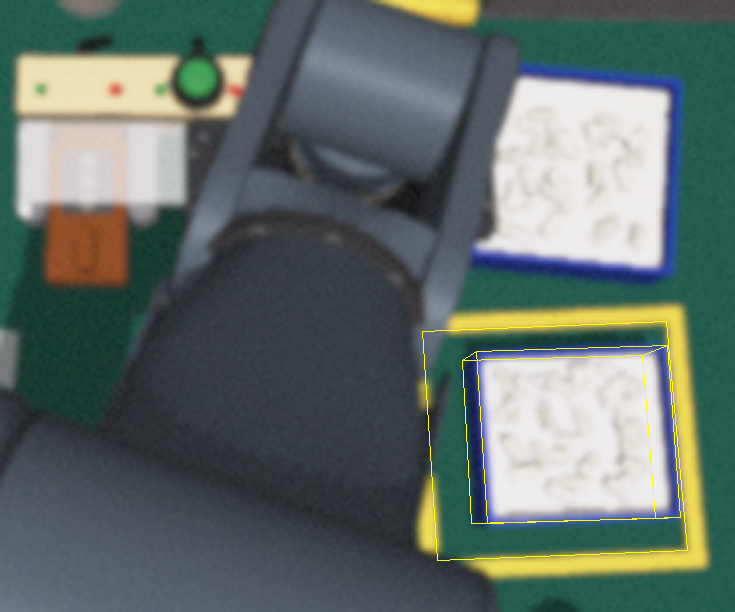

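View pics/scene4.png

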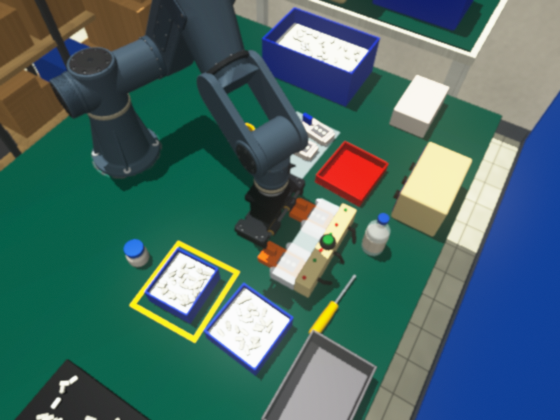

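The tote is parked 3 mm from centre and 0.5° off square. Next I descend onto the reject rib in the -y bay.

Request:
send_rows --moves '[0,0,0,0,0.1,-3,-0.2,0,0,0,0,0,-3,-0.2,0,0,0,0,0,-2.5,-0.2,0,0,0,0,0,-2,-0.2,0,0,0,0,0,-1.2,-0.2,0,0,0,0,0,-0.4,-0.2,0,0,0,0,0,0,-0.2]'

```text
time_s: 8.0
position: [0.5875, -0.0824, 0.0298]
tcp_rot: [[-1.0, -0.025, -0.0], [-0.025, 1.0, 0.0], [0.0, 0.0, -1.0]]
force: [0.1, -0.2, -0.2]
opening: 0.399
```

Request:
send_rows --moves '[0,0,0,0,0,0,-1,0,0,0,0,0,0,-1,0,0,0,0,0,0,-1,0,0,0,0,0,0,-1,0,0,0,0,0,0,-1]'

```text
time_s: 8.5
position: [0.588, -0.0815, 0.0307]
tcp_rot: [[-1.0, -0.026, 0.001], [-0.026, 1.0, -0.0], [-0.001, -0.0, -1.0]]
force: [-0.2, 1.1, 4.3]
opening: 0.158
```

Run:
```python
from h import *
st()
s=snap('scene','scene5'); overlay(s,[],'o10',(220,180,340,300),5)
```

```text
t 8.5 pos [58.8  -8.15  3.07] yaw 91.49 tz [ 1.1e-03 -2.0e-04 -1.0e+00] F [-0.2  1.1  4.3] M [0.23 0.1  0.04] open 13.8
```

View pics/o10.png

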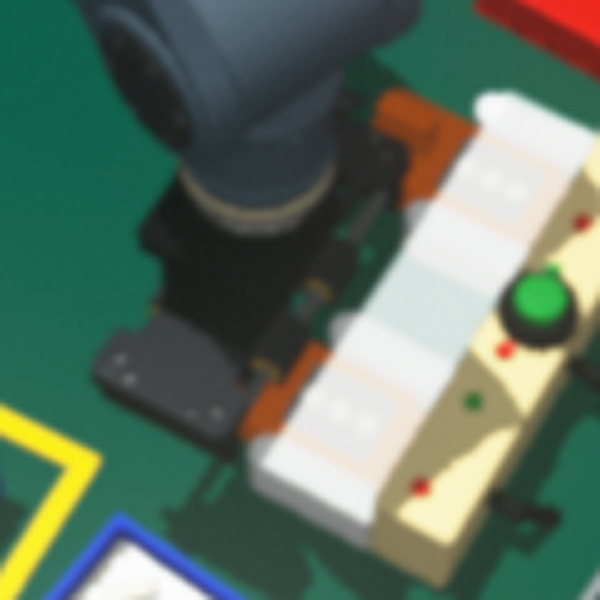

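The rib is gripped at 13.8 mm. I'll pull the reject straight out.

Request:
send_rows --moves '[0,0,0,-0.5,0,0,-1,0,0,0,-1,-0.03,0,-1,0,0,0,-1.5,-0.04,0,-1,0,0,0,-1.5,-0.04,0,-1,0,0,0,-1.5,-0.04,0,-1,0,0,0,-1.5,-0.04,0,-1,0,0,0,-1.5,-0.04,0,-1,0,0,0,0,0,0,-1]'

```text
time_s: 9.35
position: [0.4961, -0.0844, 0.0307]
tcp_rot: [[-1.0, -0.026, -0.001], [-0.026, 1.0, -0.001], [0.001, -0.001, -1.0]]
force: [-2.3, -1.7, 8.8]
opening: 0.159
```

Run:
```python
from h import *
st()
s=snap('scene','scene6'); overlay(s,[],'o11',(180,160,340,300),4.5)
```

```text
t 9.35 pos [49.61 -8.44  3.07] yaw 91.48 tz [-7.e-04 -7.e-04 -1.e+00] F [-2.3 -1.7  8.8] M [-0.28  0.37 -0.02] open 13.8
```

View pics/o11.png

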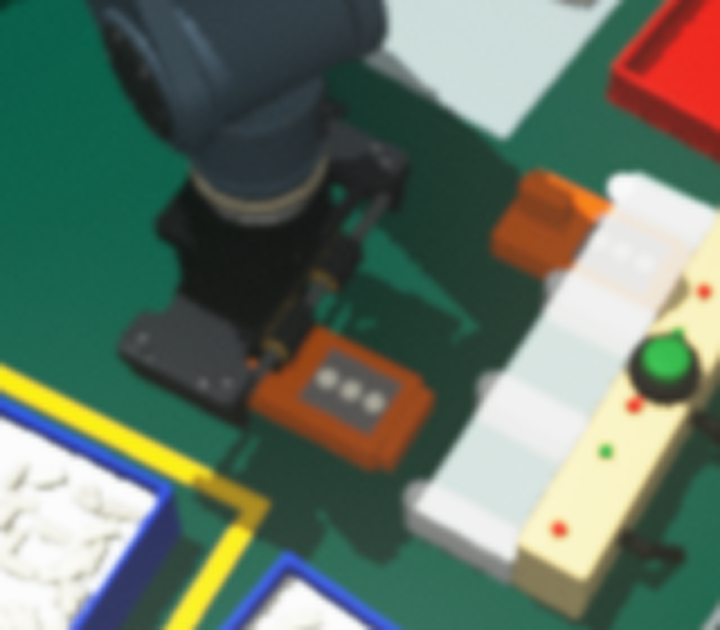

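It is clear of the bay. I'll lift it and carry it over the tray.

Request:
send_rows --moves '[0,0,0,0,0,1,-1,0,0,0,0,0,2.5,-1,0,0,0,0,0,3,-1,0,0,0,0,1,3,-1,0,0,-0.3,0.5,2.5,1.5,-1,0,0,-0.5,1,3.5,0,-1,0,0,-0.5,1,3.5,0,-1,0,0,-0.5,1,3.5,0,-1,0,0,-0.5,1,3.5,0,-1,0,0,-0.5,1,3.5,0,-1,0,0,-0.5,1,3.5,0,-1,0,0,-0.5,1,3.5,0,-1,0,0,-0.5,1,3.5,0,-1,0,0,-0.5,1,3.5,0,-1,0,0,-0.5,1,3.3,0,-1,0,0,-0.5,1,2,0,-1,0,0,-0.4,0.2,1,0,-1,0,0,0,0,0,0,-1,0,0,0,0,0,0,-1]'

```text
time_s: 11.3
position: [0.6134, 0.3279, 0.1393]
tcp_rot: [[-0.997, 0.082, -0.002], [0.082, 0.997, -0.002], [0.002, -0.002, -1.0]]
force: [-0.2, -0.3, -0.8]
opening: 0.158
```

Run:
```python
from h import *
st()
s=snap('scene','scene7'); t=snap('top','top7'); J=json.load(open('res.json')); overlay(s,[(TRAY,J['tray'])],'o12',(220,60,440,230),3.5)
```

```text
t 11.3 pos [61.34 32.79 13.93] yaw 85.28 tz [-0.0024 -0.0016 -1.    ] F [-0.2 -0.3 -0.8] M [ 0.02  0.04 -0.  ] open 13.7
```

View pics/o12.png

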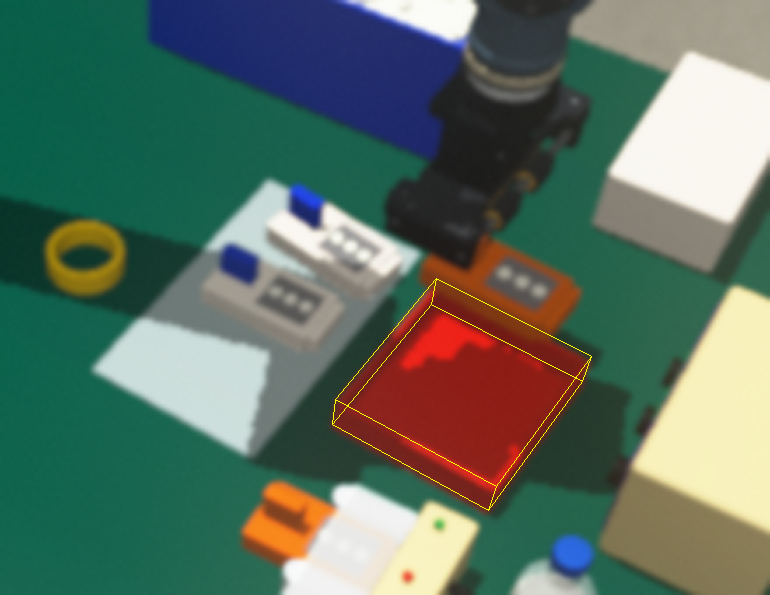

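Request:
send_rows --moves '[0,0,0.3,0,0,-2,-1,0,0,0.3,0,0,-3,-1,0,0,0,0,0,-2.5,-1,0,0,0,0,0,-1.5,-1,0,0,0,0,0,-0.8,-1,0,0,0,0,0,-0.4,-1,0,0,0,0,0,0,-1]'

```text
time_s: 12.1
position: [0.615, 0.3289, 0.0383]
tcp_rot: [[-0.997, 0.072, 0.001], [0.072, 0.997, 0.0], [-0.001, 0.0, -1.0]]
force: [0.1, 0.4, -0.8]
opening: 0.158
```

Run:
```python
from h import *
st()
s=snap('scene','scene8'); overlay(s,[],'o13',(290,80,430,220),5)
```

```text
t 12.1 pos [61.5  32.89  3.83] yaw 85.86 tz [ 6.e-04  2.e-04 -1.e+00] F [ 0.1  0.4 -0.8] M [0.04 0.06 0.02] open 13.7
```

View pics/o13.png

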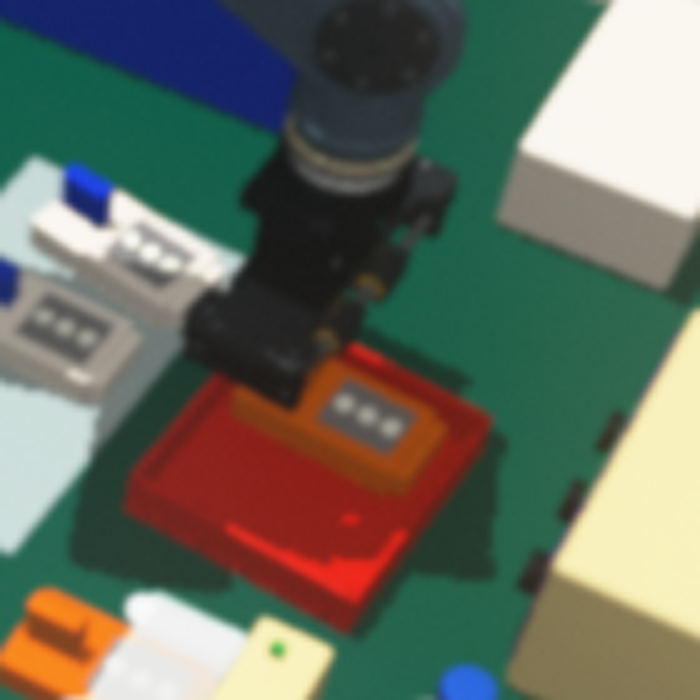

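Request:
send_rows --moves '[0,0,0,0,0,-0.15,-1,0,0,0,0,0,0,-0.35,0,0,0,0,0,0,-0.35,0,0,0,0,0,0,-0.35,0,0,0,0,0,2,-0.35,0,0,0,0,0,3,-0.35,0,0,0,-0.2,0,3,-0.3,0,0,0.7,-0.4,-2.5,2,-0.3,0,0,0.7,-0.4,-3.5,0,-0.2,0,0,0.7,-0.4,-3.5,0,-0.2,0,0,0.7,-0.4,-3.5,0,-0.2,0,0,0.7,-0.4,-3.5,0,-0.2,0,0,0.7,-0.4,-3.5,0,-0.2,0,0,0.8,-0.4,-3,0,-0.2,0,0,0.6,-0.2,-1.2,0,-0.2,0,0,0,0,0,0,-0.2,0,0,0,0,0,0,-0.2]'

```text
time_s: 13.85
position: [0.5829, 0.0872, 0.1368]
tcp_rot: [[-1.0, -0.025, 0.001], [-0.025, 1.0, 0.0], [-0.001, 0.0, -1.0]]
force: [0.1, 0.4, 0.3]
opening: 0.402
```

Run:
```python
from h import *
st()
s=snap('scene','scene9');t=snap('top','top9'); overlay(s,[],'o14',(220,90,420,280),3.5)
```

```text
t 13.85 pos [58.29  8.72 13.68] yaw 91.42 tz [ 8.e-04  4.e-04 -1.e+00] F [0.1 0.4 0.3] M [ 0.04  0.03 -0.02] open 35.0
```

View pics/o14.png

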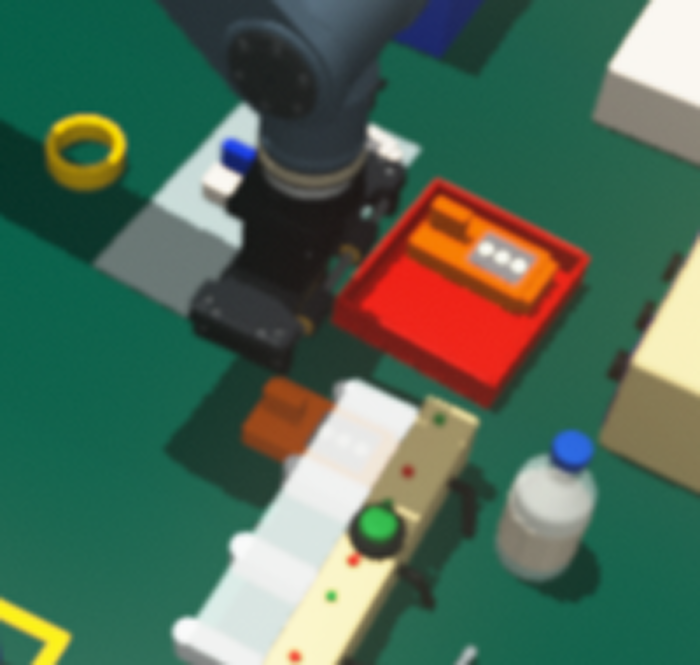

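The first reject lies flat in the tray. Next is the second one.

Request:
send_rows --moves '[0,0,0,0,0,-2.5,-0.2,0,0,0,0,0,-3,-0.2,0,0,0,0,0,-2.5,-0.2,0,0,0,0,0,-1.5,-0.2,0,0,0,0,0,-0.8,-0.2,0,0,0,0,0,-0.3,-0.2,0,0,0,0,0,0,-0.2,0,0,0,0,0,0,-1,0,0,0,0,0,0,-1,0,0,0,0,0,0,-1,0,0,0,0,0,0,-1,0,0,0,0,0,0,-1]'

```text
time_s: 15.15
position: [0.5829, 0.0871, 0.0311]
tcp_rot: [[-1.0, -0.026, 0.001], [-0.026, 1.0, 0.0], [-0.001, 0.0, -1.0]]
force: [-0.6, 1.7, 4.9]
opening: 0.16
```

Run:
```python
from h import *
st()
```

```text
t 15.15 pos [58.29  8.71  3.11] yaw 91.48 tz [ 9.e-04  0.e+00 -1.e+00] F [-0.6  1.7  4.9] M [0.15 0.08 0.01] open 13.9
```

Request:
send_rows --moves '[0,0,0,-0.5,0,0,-1,0,0,0,-1,-0.03,0,-1,0,0,0,-1.5,-0.04,0,-1,0,0,0,-1.5,-0.04,0,-1,0,0,0,-1.5,-0.04,0,-1,0,0,0,-1.5,-0.04,0,-1,0,0,0,-1.5,-0.04,0,-1,0,0,0,0,0,1,-1,0,0,0,0,0,2.5,-1,0,0,0,0,0,3,-1,0,0,0,0,1,3,-1,0,0,-1,1,2.5,1.5,-1,0,0,-1,2,2.8,0,-1,0,0,-1,2,2.8,0,-1,0,0,-1,2,2.8,0,-1,0,0,-1,2,2.4,0,-1,0,0,-0.6,1.6,1.5,0,-1,0,0,0,1,1,0,-1,0,0,0,0,0,0,-1,0,0,0,0,0,0,-1]'

```text
time_s: 17.15
position: [0.6072, 0.2523, 0.1398]
tcp_rot: [[-0.997, 0.071, -0.003], [0.071, 0.997, -0.001], [0.003, -0.001, -1.0]]
force: [0.4, 0.6, -1.6]
opening: 0.16
```

Run:
```python
from h import *
st()
s=snap('scene','scene10');t=snap('top','top10'); overlay(s,[],'o15',(220,90,420,280),3.5)
```

```text
t 17.15 pos [60.72 25.23 13.98] yaw 85.9 tz [-0.0029 -0.001  -1.    ] F [ 0.4  0.6 -1.6] M [0.04 0.01 0.03] open 13.9
```

View pics/o15.png

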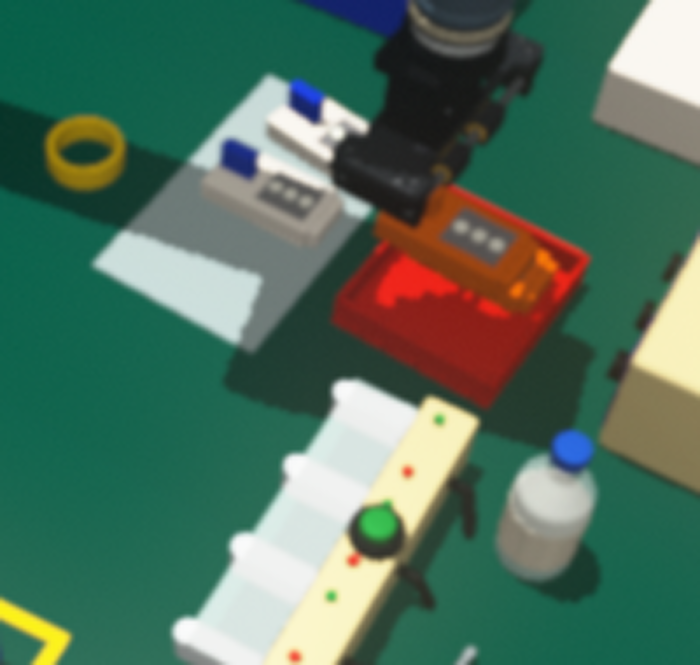

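Request:
send_rows --moves '[0,0,0,0.1,0,-2,-1,0,0,0,0,0,-3,-1,0,0,0,0,0,-2.5,-1,0,0,0,0,0,-1.5,-1,0,0,0,0,0,-0.8,-1,0,0,0,0,0,-0.45,-1,0,0,0,0,0,0,-1]'

```text
time_s: 17.95
position: [0.6098, 0.2527, 0.0382]
tcp_rot: [[-0.997, 0.072, 0.0], [0.072, 0.997, 0.0], [-0.0, 0.0, -1.0]]
force: [0.1, -0.4, -1.6]
opening: 0.157
```

Run:
```python
from h import *
st()
s=snap('scene','scene11'); overlay(s,[],'o16',(290,80,430,220),5)
```

```text
t 17.95 pos [60.98 25.27  3.82] yaw 85.87 tz [ 3.e-04  0.e+00 -1.e+00] F [ 0.1 -0.4 -1.6] M [ 0.02  0.09 -0.01] open 13.6
```

View pics/o16.png

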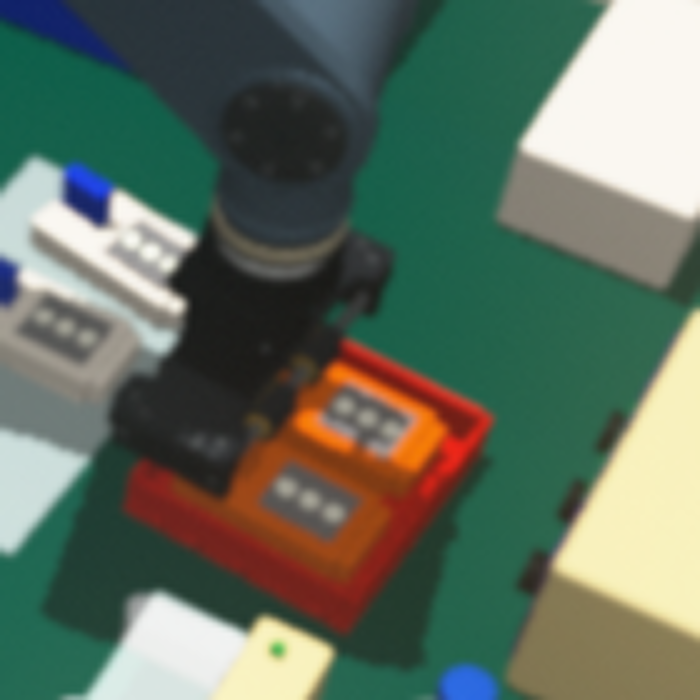

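Request:
send_rows --moves '[0,0,0,0,0,-0.15,-1,0,0,0,0,0,0,-0.35,0,0,0,0,0,0,-0.35,0,0,0,0,0,0,-0.35,0,0,0,0,0,2,-0.35,0,0,0,0,0,3,-0.35,0,0,0,0,0,3,-0.3,0,0,0,-1,-3,3,-0.3,0,0,0,-1,-4,0,-0.2,0,0,0,-1,-4,0,-0.2,0,0,0,-1,-4,0,-0.2,0,0,0,-1,-3,0,-0.2,0,0,0,0,0,0,-0.2]'

```text
time_s: 19.3
position: [0.5584, 0.0694, 0.1468]
tcp_rot: [[-0.997, 0.076, -0.001], [0.076, 0.997, -0.001], [0.001, -0.001, -1.0]]
force: [0.8, 0.4, -0.1]
opening: 0.399
```

```bash
cat > carr.py <<'E'
from h import *
import sys
def carfit(t,s,p0,rt,rs,show=True):
    # edge-based: fit white/blue silhouettes
    mt=masks(t); ms=masks(s)
    cw=lambda m:m['white']|m['blue']|m['gray']
    A=comp(cw(mt),rect=rt,close=3)
    p,i=fit([(t,A)],CAR,p0); print('car t',p.round(4),np.degrees(p[2]).round(2),round(i,3))
    Bt=comp(mt['blue'],rect=rt); Bs=comp(ms['blue'],rect=rs)
    for n,v in(('rt',[(t,Bt)]),('rs',[(s,Bs)])):
        q,i=fit(v,RIB,p); a=q[2]; print(n,'rib ctr',(q[0]-.038*np.cos(a)).round(4),(q[1]-.038*np.sin(a)).round(4),np.degrees(a).round(2),round(i,3))
    a=p[2]; print('  from car: rib',(p[0]-.038*np.cos(a)).round(4),(p[1]-.038*np.sin(a)).round(4))
    return p
E
python3 - <<'E'
from carr import *
st()
t=snap('top','top12');s=snap('scene','scene12'); overlay(s,[],'o17',(220,90,420,280),3.5)
J=json.load(open('res.json'))
overlay(t,[(CAR,J['c1']),(CAR,J['c2'])],'o18',(105,130,255,300),3.5)
a=carfit(t,s,J['c1'],(115,215,153,268),(298,108,322,130))
b=carfit(t,s,J['c2'],(153,215,190,275),(280,125,302,148))
E
```

```text
t 19.3 pos [55.84  6.94 14.68] yaw 85.64 tz [-1.2e-03 -9.0e-04 -1.0e+00] F [ 0.8  0.4 -0.1] M [ 0.06  0.07 -0.03] open 34.7
car t [ 0.4703  0.3865 -0.183 ] -10.48 0.952Traceback (most recent call last):
  File "<stdin>", line 6, in <module>
  File "carr.py", line 9, in carfit
    Bt=comp(mt['blue'],rect=rt); Bs=comp(ms['blue'],rect=rs)
                                    ~~~~^^^^^^^^^^^^^^^^^^^^
  File "h.py", line 54, in comp
    k=1+np.argmax(st[1:,4]); m=(l==k).astype(np.uint8)
        ~~~~~~~~~^^^^^^^^^^
    return _wrapfunc(a, 'argmax', axis=axis, out=out, **kwds)
    return bound(*args, **kwds)
ValueError: attempt to get argmax of an empty sequence
```

View pics/o17.png

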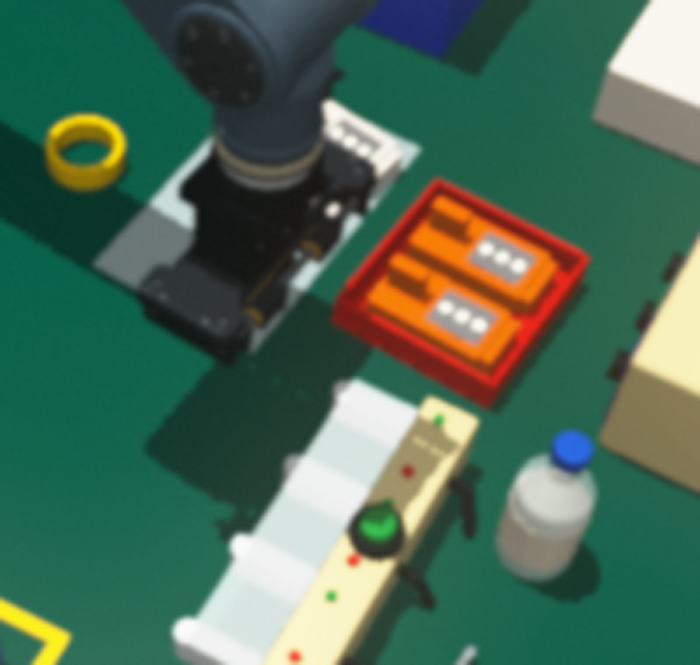

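View pics/o18.png

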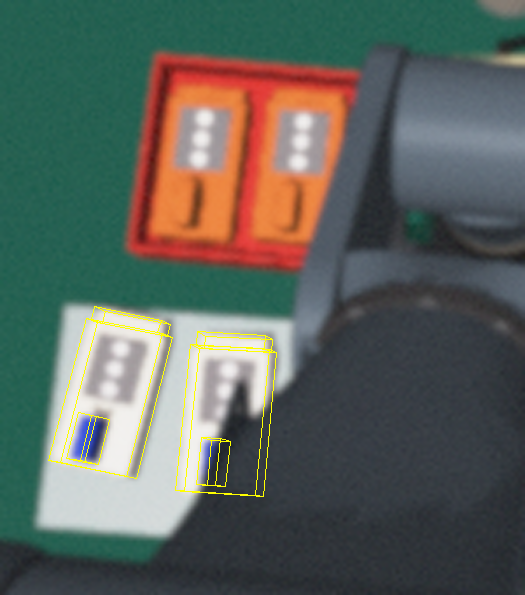

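Both rejects lie flat in the tray, and the whites have not moved. I'll compute the rib positions from the unobstructed first images.

Run:
```python
from carr import *
t=load('top0');s=load('scene0')
J=json.load(open('res.json'))
a=carfit(t,s,J['c1'],(115,215,153,268),(298,105,322,130))
b=carfit(t,s,J['c2'],(153,215,190,275),(278,125,302,148))
```

```text
car t [ 0.4703  0.3866 -0.184 ] -10.54 0.953
rt rib ctr 0.4325 0.3931 -10.69 0.592
rs rib ctr 0.4311 0.3986 -10.53 0.754
  from car: rib 0.433 0.3935
car t [ 0.4551  0.2982 -0.0372] -2.13 0.963
rt rib ctr 0.4168 0.2988 -4.5 0.65
rs rib ctr 0.4174 0.3009 -5.49 0.743
  from car: rib 0.4171 0.2996
```

Request:
send_rows --moves '[0,0,0.3,-1,2,0,-0.2,0,0,0.3,-2,3.5,0,-0.2,0,0,0.3,-2,3.5,0,-0.2,0,0,0.3,-2,3.5,0,-0.2,0,0,0.3,-2,3.5,0,-0.2,0,0,0.3,-2,3,-1,-0.2,0,0,0,-2,2.5,-2,-0.2,0,0,0,-1,1.5,-1,-0.2,0,0,0,0,0,0,-0.2,0,0,0,0,0,0,-0.2]'

```text
time_s: 20.4
position: [0.4197, 0.3041, 0.1065]
tcp_rot: [[-0.999, 0.038, 0.001], [0.038, 0.999, 0.0], [-0.001, 0.0, -1.0]]
force: [0.6, -0.3, -0.2]
opening: 0.397
```

Run:
```python
from h import *
st()
s=snap('scene','scene13'); overlay(s,[],'o19',(220,60,380,220),4)
```

```text
t 20.4 pos [41.97 30.41 10.65] yaw 87.84 tz [ 9.e-04  3.e-04 -1.e+00] F [ 0.6 -0.3 -0.2] M [ 0.03 -0.05 -0.01] open 34.5
```

View pics/o19.png

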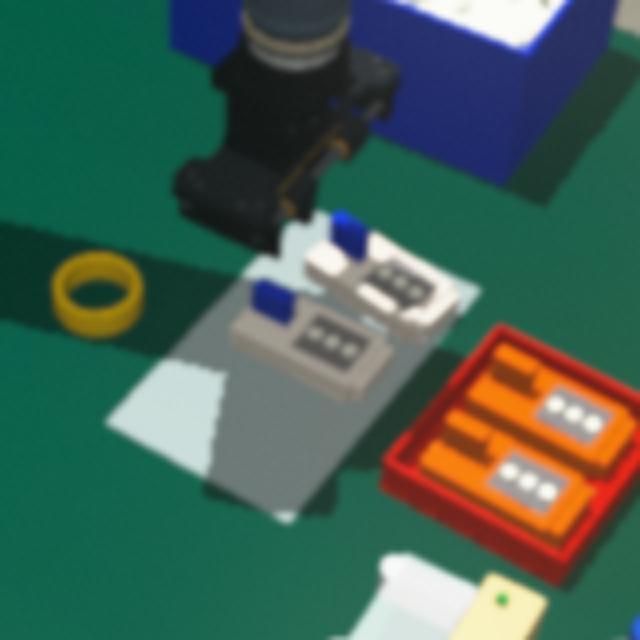

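Request:
send_rows --moves '[0,0,-0.3,-0.25,-0.35,-1,-0.2,0,0,0,0,0,-2,-0.2,0,0,0,0,0,-2,-0.2,0,0,0,0,0,-1.5,-0.2,0,0,0,0,0,-0.8,-0.2,0,0,0,0,0,-0.3,-0.2,0,0,0,0,0,0,-0.2,0,0,0,0,0,0,-1,0,0,0,0,0,0,-1,0,0,0,0,0,0,-1,0,0,0,0,0,0,-1,0,0,0,0,0,0,-1]'

```text
time_s: 21.65
position: [0.4172, 0.2994, 0.0309]
tcp_rot: [[-0.999, 0.046, 0.001], [0.046, 0.999, 0.0], [-0.001, 0.0, -1.0]]
force: [-0.4, -1.8, 3.4]
opening: 0.163
```

Run:
```python
from h import *
st()
s=snap('scene','scene14'); overlay(s,[],'o20',(240,80,340,180),6)
```

```text
t 21.65 pos [41.72 29.94  3.09] yaw 87.39 tz [ 6.e-04  2.e-04 -1.e+00] F [-0.4 -1.8  3.4] M [-0.03  0.07 -0.01] open 14.2
```

View pics/o20.png

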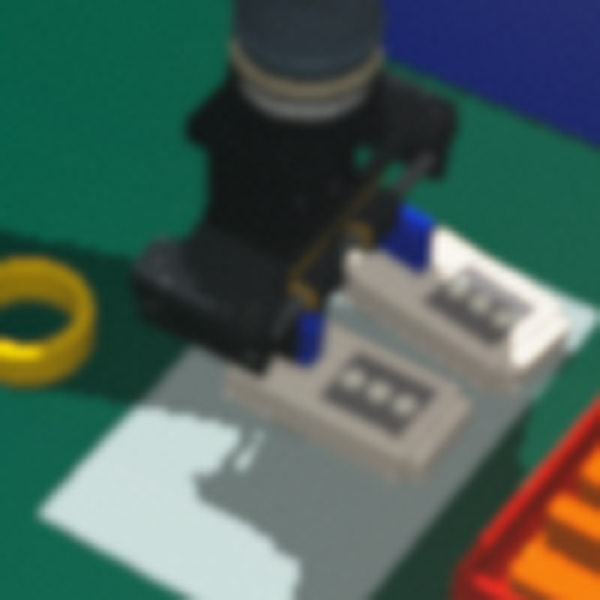

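Gripped. I'll lift it and carry it to a pose in front of the +y bay.

Request:
send_rows --moves '[0,0,0,0,0,1,-1,0,0,0,0,0,2.5,-1,0,0,0,0,0,3,-1,0,0,0.4,0.4,-1.5,2.5,-1,0,0,0.5,0.9,-3,1,-1,0,0,0.6,1,-3,0,-1,0,0,0.6,1,-3,0,-1,0,0,0.6,1,-3,0,-1,0,0,0.6,1,-3,0,-1,0,0,0.5,1,-2.5,0,-1,0,0,0.3,0.5,-1.5,-1,-1,0,0,0,0,-0.5,-2,-1,0,0,0,0,0,-2,-1,0,0,0,0,0,-2,-1,0,0,0,0,0,-1,-1,0,0,0,0,0,0,-1,0,0,0,0,0,0,-1]'

```text
time_s: 23.4
position: [0.4853, 0.0894, 0.0508]
tcp_rot: [[-1.0, -0.026, 0.0], [-0.026, 1.0, -0.0], [-0.0, -0.0, -1.0]]
force: [0.9, 1.3, -1.3]
opening: 0.158
```

Run:
```python
from h import *
s0=st()
s=snap('scene','scene15'); t=snap('top','top15')
x,y=s0['position'][:2]; a=np.radians(1.48)
p=(x+.038*np.cos(a),y+.038*np.sin(a),a)
zz=s0['position'][2]-.0305
C=[b+[0,0,zz] for b in CAR]
overlay(s,[(C,p)],'o21',(210,130,350,270),5); overlay(t,[(C,p)],'o22',(220,130,345,260),4.5)
```

```text
t 23.4 pos [48.53  8.94  5.08] yaw 91.49 tz [ 2.e-04 -0.e+00 -1.e+00] F [ 0.9  1.3 -1.3] M [-0.03 -0.01 -0.  ] open 13.7
```

View pics/o21.png

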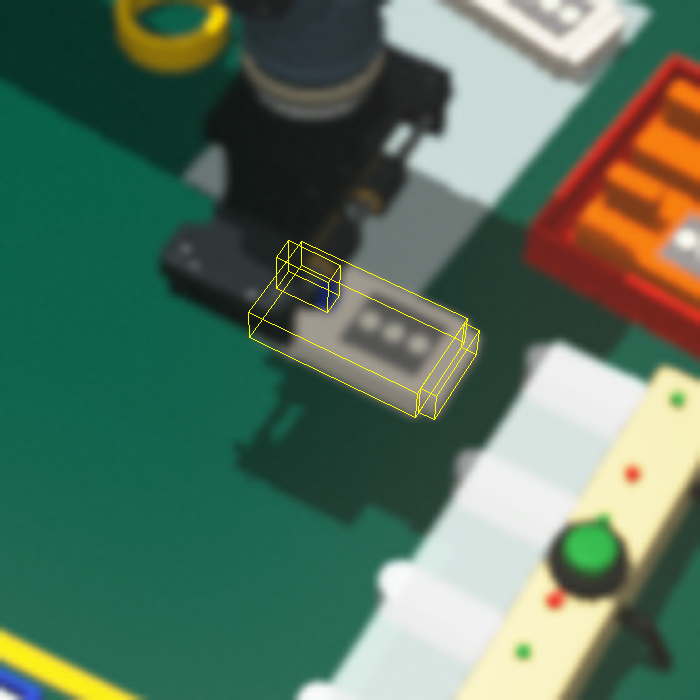

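View pics/o22.png

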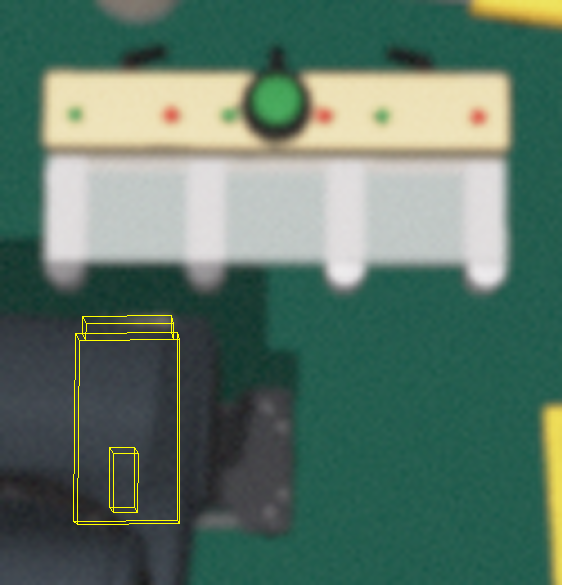

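Request:
send_rows --moves '[0,0,0,0,-0.48,-0.8,-1,0,0,0,0,0,-0.8,-1,0,0,0,0,0,-0.25,-1,0,0,0,0,0,0,-1,0,0,0,0,0,0,-1]'

```text
time_s: 24.0
position: [0.485, 0.0845, 0.0317]
tcp_rot: [[-1.0, -0.026, -0.0], [-0.026, 1.0, 0.0], [0.0, 0.0, -1.0]]
force: [0.1, 0.5, -1.2]
opening: 0.157
```

Run:
```python
from h import *
st()
```

```text
t 24.0 pos [48.5   8.45  3.17] yaw 91.48 tz [-4.e-04  0.e+00 -1.e+00] F [ 0.1  0.5 -1.2] M [0.01 0.03 0.02] open 13.7
```

Aligned. I'll start inserting, stopping partway to check the forces.

Request:
send_rows --moves '[0,0,0,0.5,0.01,0,-1,0,0,0,1,0.03,0,-1,0,0,0,1,0.03,0,-1,0,0,0,1,0.03,0,-1,0,0,0,0.5,0.01,0,-1,0,0,0,0,0,0,-1]'

```text
time_s: 24.6
position: [0.5266, 0.0855, 0.032]
tcp_rot: [[-1.0, -0.026, 0.002], [-0.026, 1.0, -0.0], [-0.002, -0.0, -1.0]]
force: [-0.6, -0.5, -0.9]
opening: 0.157
```

Run:
```python
from h import *
st()
s=snap('scene','scene16'); overlay(s,[],'o23',(210,130,350,270),5)
```

```text
t 24.6 pos [52.66  8.55  3.2 ] yaw 91.48 tz [ 1.7e-03 -1.0e-04 -1.0e+00] F [-0.6 -0.5 -0.9] M [ 0.05  0.06 -0.02] open 13.6
```

View pics/o23.png

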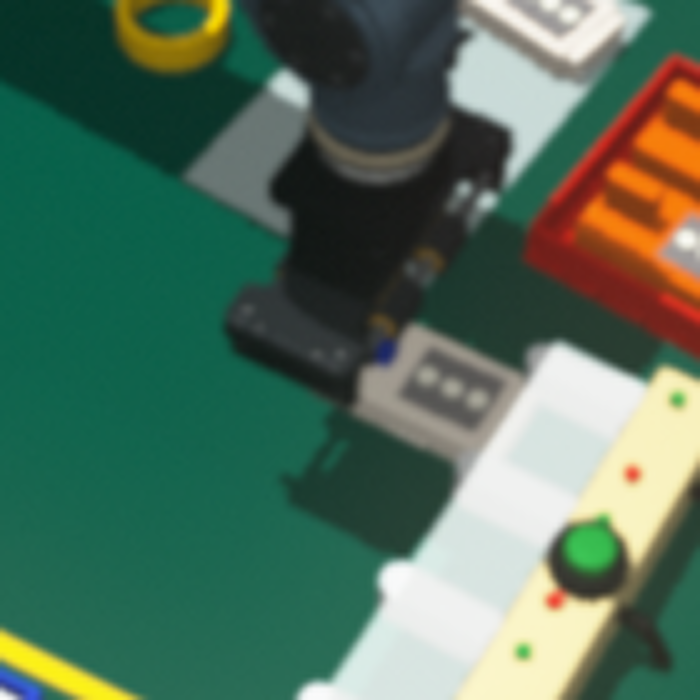

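Request:
send_rows --moves '[0,0,0,0.5,0.01,0,-1,0,0,0,1,0.03,0,-1,0,0,0,1,0.03,0,-1,0,0,0,1,0.03,0,-1,0,0,0,0.8,0.02,0,-1,0,0,0,0.3,0.01,0,-1,0,0,0,0,0,0,-1]'

```text
time_s: 25.35
position: [0.5717, 0.0868, 0.0319]
tcp_rot: [[-1.0, -0.026, 0.0], [-0.026, 1.0, -0.0], [-0.0, -0.0, -1.0]]
force: [-0.1, 0.3, -1.3]
opening: 0.156
```

Run:
```python
from h import *
st()
```

```text
t 25.35 pos [57.17  8.68  3.19] yaw 91.48 tz [ 4.e-04 -0.e+00 -1.e+00] F [-0.1  0.3 -1.3] M [ 0.03  0.02 -0.01] open 13.6
```

Request:
send_rows --moves '[0,0,0,0.3,0.01,0,-1,0,0,0,0.3,0.01,0,-1,0,0,0,0.2,0,0,-1,0,0,0,0.1,0,0,-1,0,0,0,0,0,0,-1]'

```text
time_s: 25.85
position: [0.5802, 0.087, 0.032]
tcp_rot: [[-1.0, -0.026, 0.0], [-0.026, 1.0, -0.0], [-0.0, -0.0, -1.0]]
force: [-0.7, -0.5, -2.0]
opening: 0.155
```

Request:
send_rows --moves '[0,0,0,0.1,0,0,-1,0,0,0,0.1,0,0,-1,0,0,0,0,0,0,-1]'

```text
time_s: 26.15
position: [0.5823, 0.087, 0.0319]
tcp_rot: [[-1.0, -0.026, 0.0], [-0.026, 1.0, -0.0], [-0.0, -0.0, -1.0]]
force: [0.3, -0.0, -1.2]
opening: 0.159
```

Request:
send_rows --moves '[0,0,0,0.1,0,0,-1,0,0,0,0,0,0,-1]'

```text
time_s: 26.35
position: [0.5833, 0.0871, 0.0319]
tcp_rot: [[-1.0, -0.026, 0.0], [-0.026, 1.0, -0.0], [-0.0, -0.0, -1.0]]
force: [0.2, -0.3, -1.0]
opening: 0.163
```

Request:
send_rows --moves '[0,0,0,0.1,0,0,-1,0,0,0,0,0,0,-1]'

```text
time_s: 26.55
position: [0.5843, 0.087, 0.0319]
tcp_rot: [[-1.0, -0.026, 0.0], [-0.026, 1.0, -0.0], [-0.0, -0.0, -1.0]]
force: [0.6, -0.1, -2.3]
opening: 0.161
```

Request:
send_rows --moves '[0,0,0,0.1,0,0,-1,0,0,0,0,0,0,-1]'

```text
time_s: 26.75
position: [0.5846, 0.0871, 0.0318]
tcp_rot: [[-1.0, -0.026, -0.001], [-0.026, 1.0, 0.0], [0.001, 0.0, -1.0]]
force: [-0.5, -0.4, -2.2]
opening: 0.16
```

Request:
send_rows --moves '[0,0,0,0.1,0,0,-1,0,0,0,0,0,0,-1]'

```text
time_s: 26.95
position: [0.5847, 0.0872, 0.0317]
tcp_rot: [[-1.0, -0.026, -0.003], [-0.026, 1.0, 0.0], [0.003, 0.0, -1.0]]
force: [-3.0, 0.2, 0.0]
opening: 0.159
```

Request:
send_rows --moves '[0,0,0,0.15,0,0,-1,0,0,0,0,0,0,-1]'

```text
time_s: 27.15
position: [0.5848, 0.0873, 0.0315]
tcp_rot: [[-1.0, -0.026, -0.006], [-0.026, 1.0, 0.0], [0.006, 0.0, -1.0]]
force: [-5.3, 0.5, 1.4]
opening: 0.155
```

Run:
```python
from h import *
st()
t=snap('top','top17')
s=snap('scene','scene17'); J=json.load(open('res.json')); d=J['dock'];c,sn=np.cos(d[2]),np.sin(d[2]);y=.084
overlay(s,[(CAR,(d[0]+c*.015-sn*y,d[1]+sn*.015+c*y,d[2]))],'o24',(210,130,350,270),5)
```

```text
t 27.15 pos [58.48  8.73  3.15] yaw 91.47 tz [-6.1e-03  3.0e-04 -1.0e+00] F [-5.3  0.5  1.4] M [ 0.03  1.04 -0.11] open 13.5
```

View pics/o24.png

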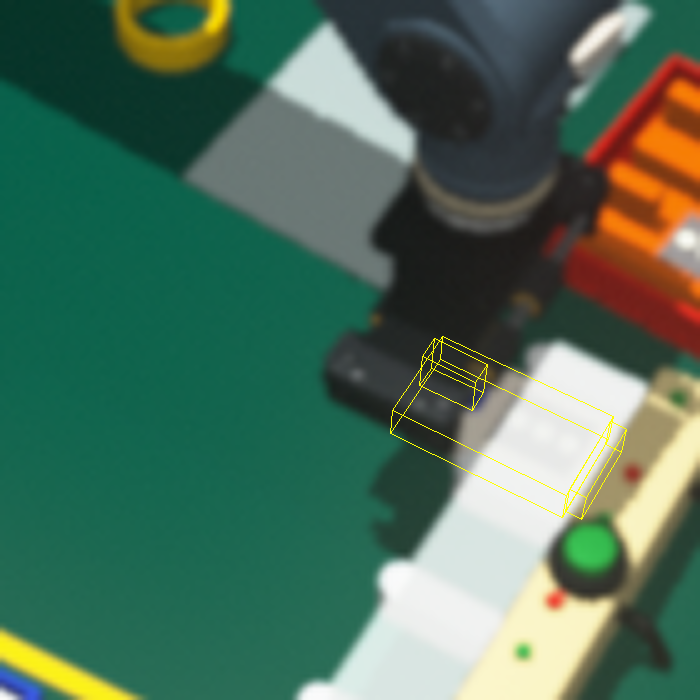

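The carrier meets the back stop at about 5 N. I'll release it, lift, and go to the second white carrier.

Request:
send_rows --moves '[0,0,0,0,0,0,-0.3,0,0,0,0,0,0,-0.3,0,0,0,0,0,0,-0.3,0,0,0,0,0,1.5,-0.3,0,0,0,0,0,3,-0.3,0,0,0,0,0,3,-0.3,0,0,-0.5,-1,1,2.5,-0.3,0,0,-1,-1.6,3,0,-0.2,0,0,-1.2,-1.6,3.3,0,-0.2,0,0,-1.2,-1.6,3.3,0,-0.2,0,0,-1.2,-1.6,3.3,0,-0.2,0,0,-1.2,-1.6,3.3,0,-0.2,0,0,-1.2,-1.6,3.3,0,-0.2,0,0,-1.2,-1.6,3.3,0,-0.2,0,0,-1.2,-1.6,3.3,0,-0.2,0,0,-1.2,-1.2,2.5,0,-0.2,0,0,-0.9,-0.6,1.3,0,-0.2,0,0,0,0,0,0,-0.2,0,0,0,0,0,0,-0.2]'

```text
time_s: 29.15
position: [0.4319, 0.3961, 0.1328]
tcp_rot: [[-0.983, 0.181, 0.001], [0.181, 0.983, 0.0], [-0.001, 0.001, -1.0]]
force: [0.4, -0.8, 0.1]
opening: 0.399
```

Run:
```python
from h import *
st()
t=snap('top','top18')
s=snap('scene','scene18'); J=json.load(open('res.json')); d=J['dock'];c,sn=np.cos(d[2]),np.sin(d[2]);y=.084
I=[(CAR,(d[0]+c*.015-sn*y,d[1]+sn*.015+c*y,d[2])),(CAR,J['c1'])]
overlay(s,I,'o25',(230,80,370,260),4); overlay(t,I,'o26',(105,130,345,300),3.3)
```

```text
t 29.15 pos [43.19 39.61 13.28] yaw 79.55 tz [ 1.4e-03  3.0e-04 -1.0e+00] F [ 0.4 -0.8  0.1] M [ 0.05 -0.02 -0.  ] open 34.7
```

View pics/o25.png

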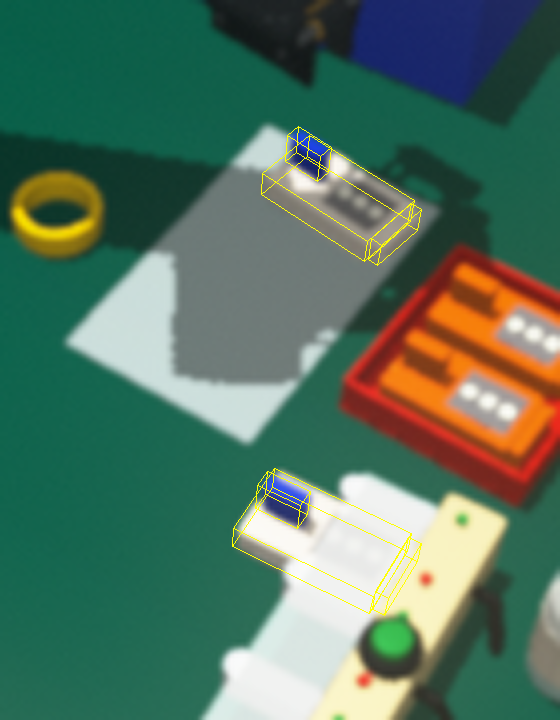

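View pics/o26.png

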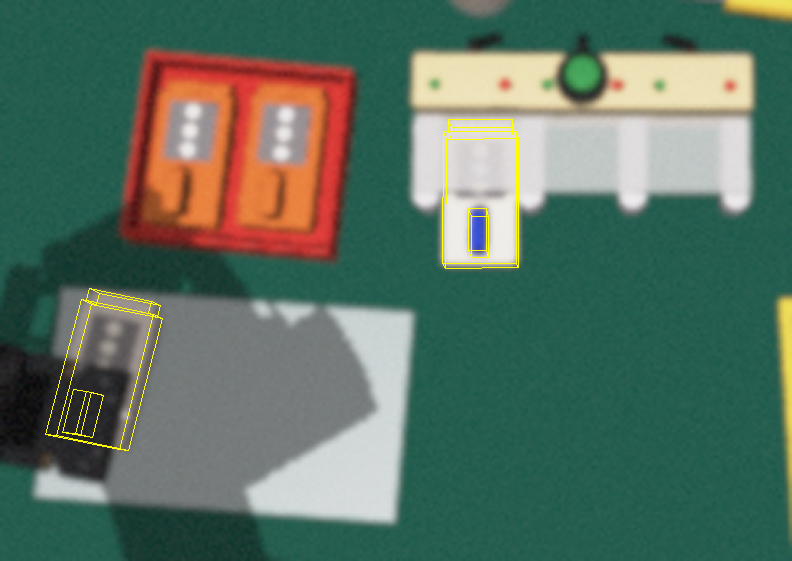

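The first white carrier is home: rib at (479,230) in the crop, rear edge on the model. I'll descend on the second.

Request:
send_rows --moves '[0,0,0,0.05,-0.15,-2,-0.2,0,0,0,0,0,-3,-0.2,0,0,0,0,0,-2.5,-0.2,0,0,0,0,0,-1.5,-0.2,0,0,0,0,0,-0.8,-0.2,0,0,0,0,0,-0.35,-0.2,0,0,0,0,0,0,-0.2,0,0,0,0,0,0,-1,0,0,0,0,0,0,-1,0,0,0,0,0,0,-1,0,0,0,0,0,0,-1,0,0,0,0,0,0,-1]'

```text
time_s: 30.45
position: [0.4322, 0.3947, 0.031]
tcp_rot: [[-0.983, 0.182, 0.001], [0.182, 0.983, 0.0], [-0.0, 0.0, -1.0]]
force: [-0.5, -0.6, 5.1]
opening: 0.156
```

Run:
```python
from h import *
st()
s=snap('scene','scene19'); overlay(s,[],'o27',(250,60,350,160),6)
```

```text
t 30.45 pos [43.22 39.47  3.1 ] yaw 79.49 tz [ 5.e-04  2.e-04 -1.e+00] F [-0.5 -0.6  5.1] M [-0.11  0.11 -0.01] open 13.6
```

View pics/o27.png

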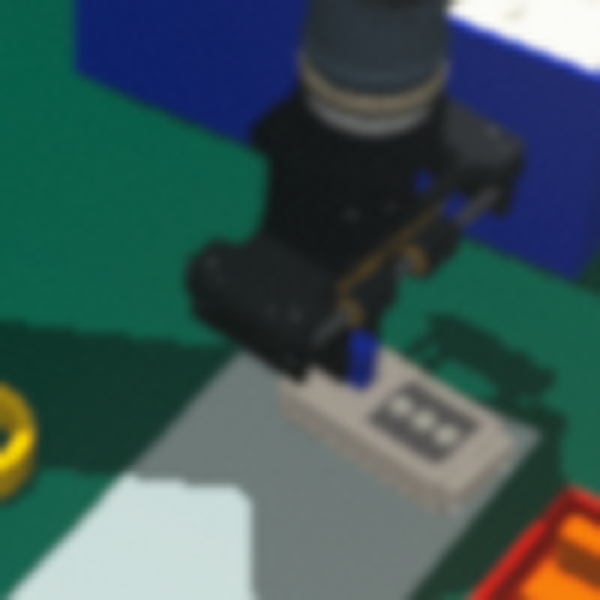

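Request:
send_rows --moves '[0,0,0,0,0,1,-1,0,0,0,0,0,2.5,-1,0,0,0,0,0,3,-1,0,0,0.4,0.2,-1.5,2.5,-1,0,0,0.8,0.4,-3,1,-1,0,0,0.8,0.4,-3.5,0,-1,0,0,0.8,0.4,-3.5,0,-1,0,0,0.8,0.4,-3.5,0,-1,0,0,0.8,0.4,-3.5,0,-1,0,0,0.8,0.4,-3.5,0,-1,0,0,0.8,0.4,-3.5,0,-1,0,0,0.8,0.4,-3.5,0,-1,0,0,0.8,0.4,-3.5,0,-1,0,0,0.8,0.4,-3.5,0,-1,0,0,0.8,0.4,-3.5,0,-1,0,0,0.8,0.4,-3.5,0,-1,0,0,0.8,0.4,-3,0,-1,0,0,0.8,0.2,-1.5,0,-1,0,0,0.4,0,-0.4,0,-1,0,0,0,0,0,0,-1]'

```text
time_s: 32.5
position: [0.4877, -0.0845, 0.1305]
tcp_rot: [[-1.0, -0.025, -0.0], [-0.025, 1.0, 0.0], [0.0, 0.0, -1.0]]
force: [-0.9, 0.1, -1.9]
opening: 0.158
```

Run:
```python
from h import *
st()
```

```text
t 32.5 pos [48.77 -8.45 13.05] yaw 91.41 tz [-5.e-04  5.e-04 -1.e+00] F [-0.9  0.1 -1.9] M [ 0.05  0.08 -0.02] open 13.7
```

Request:
send_rows --moves '[0,0,0,0,0.03,-2,-1,0,0,0,0,0,-3,-1,0,0,0,0,0,-2.5,-1,0,0,0,0,0,-1.5,-1,0,0,0,0,0,-0.6,-1,0,0,0,0,0,-0.25,-1,0,0,0,0,0,0,-1]'

```text
time_s: 33.2
position: [0.4883, -0.0836, 0.0322]
tcp_rot: [[-1.0, -0.027, 0.0], [-0.027, 1.0, -0.0], [-0.0, -0.0, -1.0]]
force: [-0.6, 0.4, -1.4]
opening: 0.156
```

Run:
```python
from h import *
s0=st()
s=snap('scene','scene20')
x,y=s0['position'][:2]; a=np.radians(1.48)
p=(x+.038*np.cos(a),y+.038*np.sin(a),a)
C=[b+[0,0,s0['position'][2]-.0305] for b in CAR]
overlay(s,[(C,p)],'o28',(190,160,330,300),5)
```

```text
t 33.2 pos [48.83 -8.36  3.22] yaw 91.52 tz [ 3.e-04 -1.e-04 -1.e+00] F [-0.6  0.4 -1.4] M [0.06 0.08 0.06] open 13.6
```

View pics/o28.png

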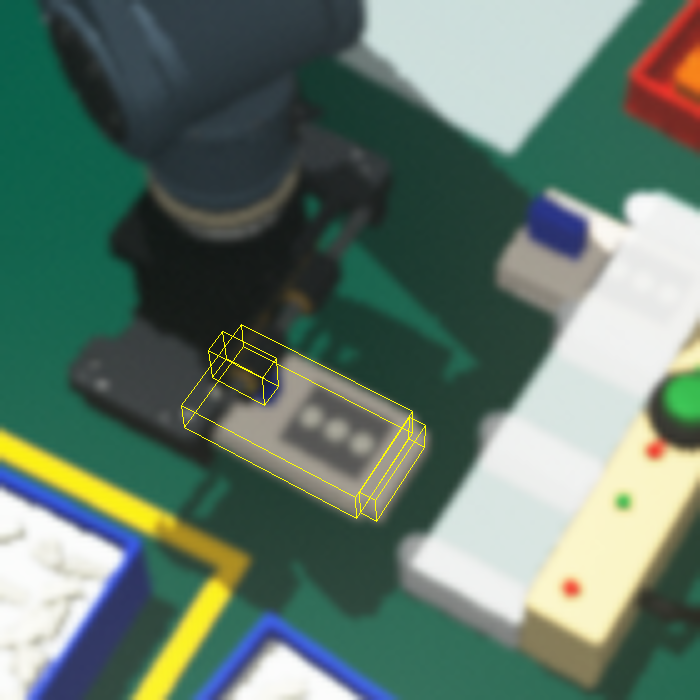

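Request:
send_rows --moves '[0,0,0,0.5,-0.01,0,-1,0,0,0,1,0.02,0,-1,0,0,0,1,0.02,0,-1,0,0,0,1,0.02,0,-1,0,0,0,0.5,0.01,0,-1,0,0,0,0,0,0,-1]'

```text
time_s: 33.85
position: [0.5288, -0.0831, 0.0317]
tcp_rot: [[-1.0, -0.027, 0.0], [-0.027, 1.0, 0.0], [-0.0, 0.0, -1.0]]
force: [1.0, 2.3, -2.0]
opening: 0.157
```

Request:
send_rows --moves '[0,0,0,0.5,0.01,0,-1,0,0,0,1,0.03,0,-1,0,0,0,1,0.03,0,-1,0,0,0,1,0.03,0,-1,0,0,0,0.8,0.02,0,-1,0,0,0,0.3,0.01,0,-1,0,0,0,0,0,0,-1]'

```text
time_s: 34.55
position: [0.575, -0.0818, 0.0317]
tcp_rot: [[-1.0, -0.026, 0.001], [-0.026, 1.0, 0.0], [-0.001, 0.0, -1.0]]
force: [0.9, 4.6, -3.2]
opening: 0.159
```

Request:
send_rows --moves '[0,0,0,0.3,0.01,0,-1,0,0,0,0.3,0.01,0,-1,0,0,0,0.2,0,0,-1,0,0,0,0,0,0,-1]'

```text
time_s: 34.95
position: [0.5817, -0.0816, 0.0318]
tcp_rot: [[-1.0, -0.025, -0.001], [-0.025, 1.0, 0.001], [0.001, 0.001, -1.0]]
force: [-1.3, 4.6, -2.1]
opening: 0.156
```

Request:
send_rows --moves '[0,0,0,0.2,0.08,0,-1,0,0,0,0.2,0,0,-1,0,0,0,0,0,0,-1]'

```text
time_s: 35.25
position: [0.5848, -0.0813, 0.0319]
tcp_rot: [[-1.0, -0.026, -0.003], [-0.026, 1.0, 0.0], [0.003, 0.0, -1.0]]
force: [-6.0, 3.4, 0.5]
opening: 0.156
```

Request:
send_rows --moves '[0,0,0,0.15,0,0,-1,0,0,0,0,0,0,-1]'

```text
time_s: 35.45
position: [0.5849, -0.0812, 0.0318]
tcp_rot: [[-1.0, -0.026, -0.006], [-0.026, 1.0, 0.001], [0.006, 0.001, -1.0]]
force: [-7.2, 1.7, 1.6]
opening: 0.155
```

Request:
send_rows --moves '[0,0,0,0.15,0,0,-1,0,0,0,0,0,0,-1]'

```text
time_s: 35.65
position: [0.5849, -0.0812, 0.0317]
tcp_rot: [[-1.0, -0.026, -0.009], [-0.026, 1.0, 0.001], [0.009, 0.001, -1.0]]
force: [-9.3, 1.8, 3.4]
opening: 0.156
```

It stops at 9 N at x=0.585, but the model expected about 0.5875. I'll release it and check visually before deciding.

Request:
send_rows --moves '[0,0,0,0,0,0,-0.3,0,0,0,0,0,0,-0.3,0,0,0,0,0,0,-0.3,0,0,0,0,0,1.5,-0.3,0,0,0,-0.3,0,3,-0.3,0,0,0,-0.5,0,3,-0.3,0,0,0,-2,0,2.5,-0.3,0,0,0,-3,-3,1,-0.3,0,0,0,-3,-4,0,-0.3,0,0,0,-3,-4,0,-0.3,0,0,0,-1,-4,0,-0.3,0,0,0,0,-3,0,-0.3,0,0,0,0,0,0,-0.3]'

```text
time_s: 36.95
position: [0.4625, -0.2669, 0.1438]
tcp_rot: [[-1.0, -0.021, 0.005], [-0.021, 1.0, -0.006], [-0.005, -0.006, -1.0]]
force: [-1.2, 0.1, -0.6]
opening: 0.351
```

Run:
```python
from h import *
st()
t=snap('top','top21')
s=snap('scene','scene21'); J=json.load(open('res.json')); d=J['dock'];c,sn=np.cos(d[2]),np.sin(d[2])
I=[(CAR,(d[0]+c*.015-sn*y,d[1]+sn*.015+c*y,d[2])) for y in (.084,-.084)]
overlay(s,I,'o29',(240,180,365,300),6); overlay(t,[],'o30',(220,140,345,220),6)
```

```text
t 36.95 pos [ 46.25 -26.69  14.38] yaw 91.22 tz [ 0.0052 -0.0059 -1.    ] F [-1.2  0.1 -0.6] M [0.08 0.06 0.03] open 30.6
```

View pics/o29.png

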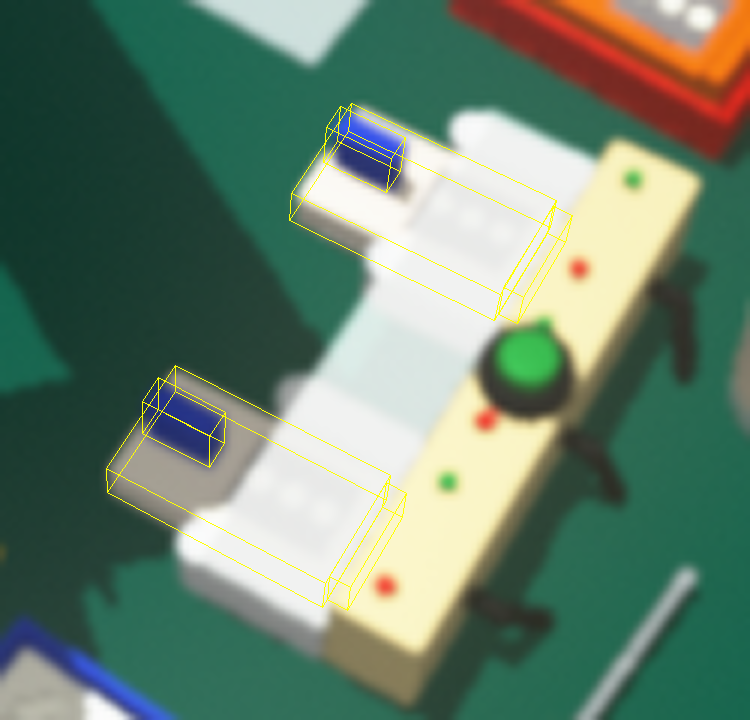

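View pics/o30.png

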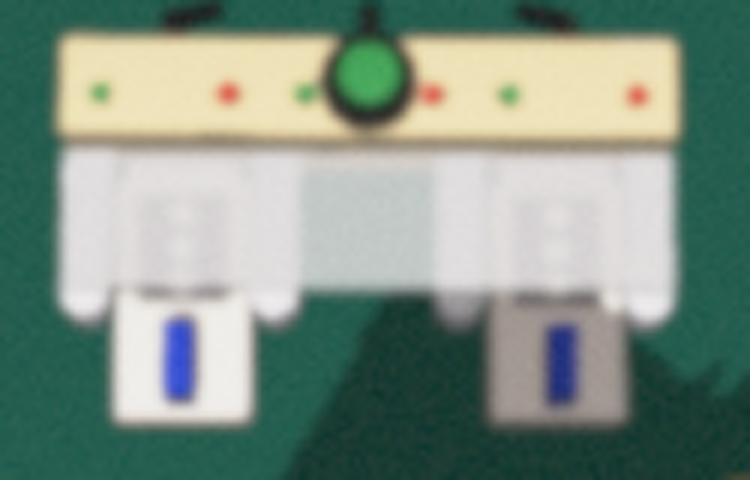

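Both carriers look about equally deep in the top view, with rear edges at row 424. I'll measure this at subpixel level.

Run:
```python
from h import *
t=load('top21')
g=t['pixels'].astype(float)
for name,cols in(('bay3 left',(240,244)),('bay3 mid',(250,252)),('bay3 right',(256,261)),('bay1 left',(303,307)),('bay1 right',(319,324))):
    p=g[196:222,cols[0]:cols[1]].mean(1); R=p[:,0]
    hi=np.median(R[5:10]); lo=np.median(R[-6:]); th=(hi+lo)/2
    k=max(i for i in range(len(R)-1) if R[i]>th and R[i+1]<=th); r=196+k+(R[k]-th)/(R[k]-R[k+1])
    u=np.mean(cols)-.5
    q=p2w(t,(u,r),0.0)[0]; q24=p2w(t,(u,r),0.024)[0]; print(name,round(r,2),q.round(4),q24.round(4),hi,lo)
# housing front top edge / back top edge
for name,cols in(('L',(233,243)),('L2',(258,266)),('R2',(300,306)),('R',(318,328))):
    p=g[140:170,cols[0]:cols[1]].mean(1); B=p[:,0]-p[:,2]  # cream vs others
    th=25
    ks=[140+i+(B[i]-th)/(B[i]-B[i+1]) for i in range(len(B)-1) if (B[i]>th)!=(B[i+1]>th)]
    u=np.mean(cols)-.5; print(name,np.round(ks,2),[p2w(t,(u,k),.06)[0].round(4)[:2] for k in ks])
J=json.load(open('res.json'))
d=J['dock'];c,sn=np.cos(d[2]),np.sin(d[2])
for y in(.084,-.084): print('model rear x',d[0]+c*(-.045)-sn*y)
```

```text
bay3 left 210.25 [0.5624 0.1115 0.    ] [0.5585 0.1094 0.024 ] 237.25 35.625
bay3 mid 211.89 [0.5584 0.0868 0.    ] [0.5545 0.0852 0.024 ] 69.0 35.5
bay3 right 210.22 [0.5634 0.0665 0.    ] [0.5594 0.0653 0.024 ] 237.4 35.6
bay1 left 210.29 [ 0.5656 -0.0604  0.    ] [ 0.5616 -0.059   0.024 ] 160.5 24.5
bay1 right 210.31 [ 0.5664 -0.1055  0.    ] [ 0.5624 -0.1032  0.024 ] 155.0 22.9
L [145.41 163.67] [array([0.7267, 0.1225]), array([0.6767, 0.1207])]
L2 [145.5  163.85] [array([0.7277, 0.0588]), array([0.6774, 0.0575])]
R2 [145.6  164.33] [array([ 0.7295, -0.05  ]), array([ 0.6782, -0.0505])]
R [145.77 164.38] [array([ 0.7301, -0.1031]), array([ 0.6791, -0.1032])]
model rear x 0.5611390888592738
model rear x 0.5654979370602113
```

Both rear edges are the same distance from the housing, within about 1 mm, so both carriers are home. Next I triangulate the button.

Run:
```python
from h import *
t=load('top21');s=load('scene21')
def grn(c,rect):
    p=cv2.GaussianBlur(c['pixels'],(3,3),0).astype(int); m=(p[...,1]>p[...,0]+35)&(p[...,1]>p[...,2]+35)&(p[...,1]>95)
    m=comp(m,rect=rect,fill=True); M=cv2.moments(m,True); return (M['m10']/M['m00'],M['m01']/M['m00']),M['m00']
a,A=grn(t,(270,140,295,165)); b,B=grn(s,(315,225,342,250)); print(a,A,b,B)
for z in(.06,.066,.07,.075,.08,.085): print(z,p2w(t,a,z)[0][:2].round(4),p2w(s,b,z)[0][:2].round(4))
P=[]
for c in(t,s):
    K,R,tt=cam(c); P.append(K@np.c_[R,tt])
X=cv2.triangulatePoints(P[0],P[1],np.array(a).reshape(2,1),np.array(b).reshape(2,1)); print((X[:3]/X[3]).T)
```

```text
(281.0, 151.7171717171717) 99.0 (327.747572815534, 238.9902912621359) 103.0
0.06 [0.7116 0.0067] [0.7046 0.0168]
0.066 [0.7097 0.0067] [0.7056 0.0134]
0.07 [0.7085 0.0067] [0.7063 0.0112]
0.075 [0.7069 0.0067] [0.7072 0.0083]
0.08 [0.7054 0.0067] [0.708  0.0055]
0.085 [0.7038 0.0067] [0.7088 0.0027]
[[0.70698821 0.00710692 0.07640397]]
```

Run:
```python
from h import *
t=load('top21');s=load('scene21')
overlay(t,[],'o31',(220,85,300,165),7); overlay(s,[],'o32',(340,195,410,270),8)
```

```text
(no output)
```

View pics/o31.png

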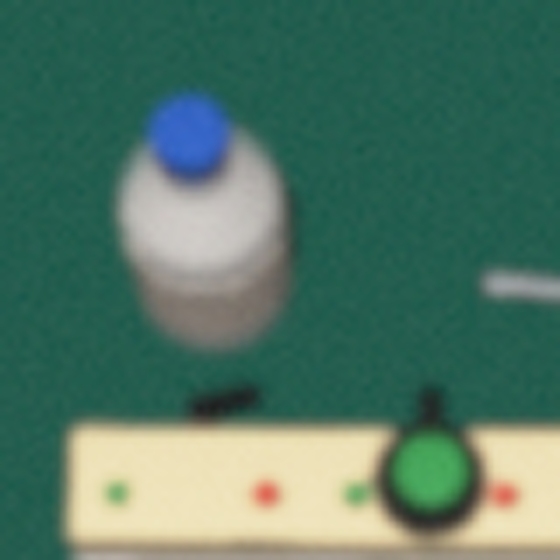

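View pics/o32.png

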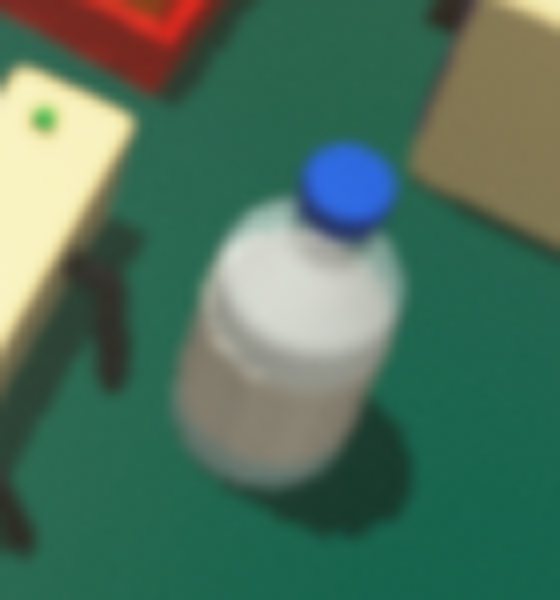

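View pics/scene21.png

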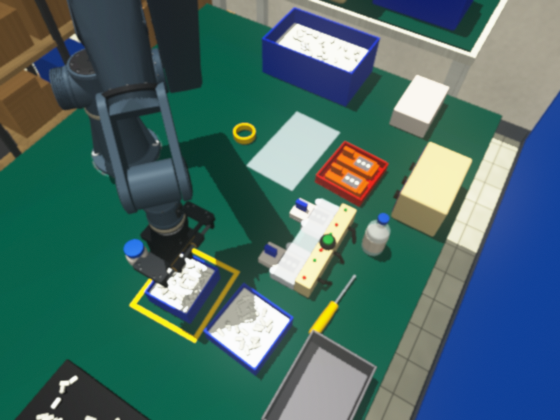

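Run:
```python
from h import *
t=load('top21');s=load('scene21')
print(p2w(t,(246.7,103.5),.15)[0], p2w(s,(340+348/8,195+182/8),.15)[0], 'front base',p2w(t,(250.6,134.2),0)[0])
```

```text
[0.80584769 0.09388342 0.15      ] [0.8090829  0.09229316 0.15      ] front base [0.77962959 0.09317383 0.        ]
```

Request:
send_rows --moves '[0,0,1,1,1.2,1,-1,0,0,2,2,2.2,1,-1,0,0,2,2,2.2,0,-1,0,0,2,2,2.2,0,-1,0,0,2,2,2.2,0,-1,0,0,2,2,2.2,0,-1,0,0,2,2,2.2,0,-1,0,0,2,2,2.2,0,-1,0,0,2,2,2.2,0,-1,0,0,2,2,2.2,0,-1,0,0,2,2,2.2,0,-1,0,0,2,2,2.2,0,-1,0,0,1,1.4,1.5,0,-1,0,0,0,0,0,0,-1,0,0,0,0,0,0,-1]'

```text
time_s: 38.55
position: [0.704, 0.0095, 0.1618]
tcp_rot: [[-0.902, -0.432, -0.002], [-0.432, 0.902, -0.0], [0.002, 0.0, -1.0]]
force: [-0.6, 0.2, 0.1]
opening: 0.004
```

Run:
```python
from h import *
st(); t=snap('top','top22');s=snap('scene','scene22')
J=json.load(open('res.json'));ms=masks(s);mt=masks(t);bw=lambda m:m['blue']|m['white']
A=comp(bw(mt),rect=(345,220,425,292),close=5);B=comp(bw(ms),rect=(140,230,218,325),close=5)
for n,v in(('t',[(t,A)]),('s',[(s,B)])):
    p,i=fit(v,TOTE,J['park']); print(n,p.round(4),np.degrees(p[2]),i)
overlay(s,[],'o33',(120,140,420,350),2.6)
```

```text
t 38.55 pos [70.4   0.95 16.18] yaw 115.62 tz [-1.6e-03 -2.0e-04 -1.0e+00] F [-0.6  0.2  0.1] M [ 0.07  0.1  -0.  ] open 0.3
t [ 0.4478 -0.2755  0.0369] 2.115132244065737 0.9376553438276719
s [ 0.4476 -0.2751  0.0587] 3.365634891132401 0.9375116166685253
```

View pics/o33.png

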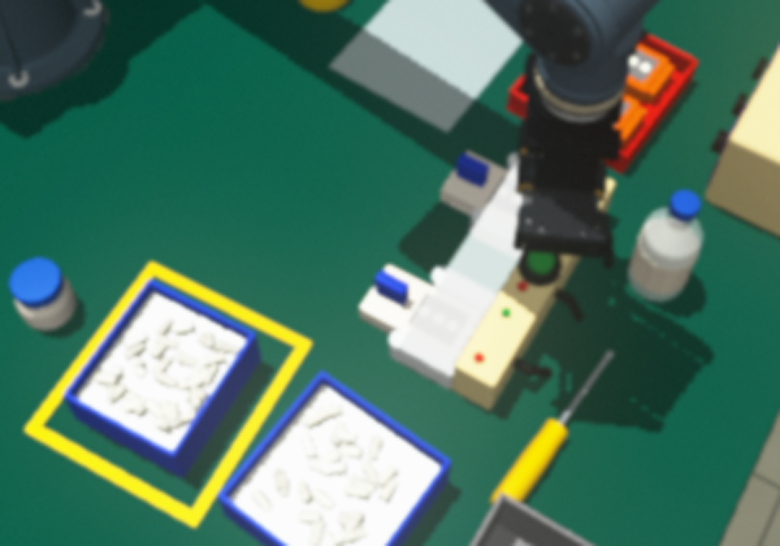

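View pics/top22.png

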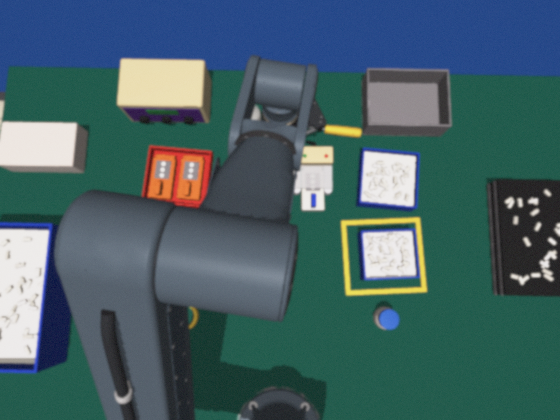

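Everything is in place: tote parked, bays filled, rejects in the tray. Now the button.

Request:
send_rows --moves '[0,0,0,0.25,-0.3,-2,-1,0,0,0,0,0,-2.5,-1,0,0,0,0,0,-2,-1,0,0,0,0,0,-1,-1,0,0,0,0,0,0,-1]'

```text
time_s: 39.15
position: [0.7058, 0.0042, 0.0853]
tcp_rot: [[-0.903, -0.429, -0.004], [-0.429, 0.903, 0.001], [0.003, 0.002, -1.0]]
force: [-0.9, -1.0, -0.6]
opening: 0.006
```

Request:
send_rows --moves '[0,0,0,0,0,-0.3,-1,0,0,0,0,0,-0.3,-1,0,0,0,0,0,-0.2,-1,0,0,0,0,0,0,-1]'

```text
time_s: 39.55
position: [0.7086, 0.0044, 0.08]
tcp_rot: [[-0.903, -0.43, 0.003], [-0.43, 0.903, -0.001], [-0.002, -0.002, -1.0]]
force: [0.7, -1.8, 3.4]
opening: 0.003
```

Request:
send_rows --moves '[0,0,0,0,0,-0.2,-1,0,0,0,0,0,0,-1]'

```text
time_s: 39.75
position: [0.7086, 0.0044, 0.0777]
tcp_rot: [[-0.903, -0.43, 0.002], [-0.43, 0.903, -0.001], [-0.002, -0.002, -1.0]]
force: [1.2, -1.5, 4.0]
opening: 0.005
```

Request:
send_rows --moves '[0,0,0,0,0,-0.2,-1,0,0,0,0,0,0,-1]'

```text
time_s: 39.95
position: [0.7086, 0.0044, 0.0764]
tcp_rot: [[-0.903, -0.43, 0.002], [-0.43, 0.903, -0.001], [-0.002, -0.002, -1.0]]
force: [-0.4, -1.2, 9.0]
opening: 0.006
```

Request:
send_rows --moves '[0,0,0,0,0,-0.2,-1,0,0,0,0,0,0,-1]'

```text
time_s: 40.15
position: [0.7086, 0.0044, 0.0763]
tcp_rot: [[-0.903, -0.43, 0.003], [-0.43, 0.903, -0.001], [-0.002, -0.002, -1.0]]
force: [-3.4, -0.0, 16.1]
opening: 0.003
```

Request:
send_rows --moves '[0,0,0,0,0,-0.15,-1,0,0,0,0,0,0,-1,0,0,0,0,0,0,-1]'

```text
time_s: 40.45
position: [0.7087, 0.0044, 0.0762]
tcp_rot: [[-0.903, -0.431, 0.003], [-0.431, 0.903, -0.001], [-0.002, -0.002, -1.0]]
force: [-4.5, -1.4, 20.4]
opening: 0.001
```

The button bottoms hard at 20 N after about 6 mm of travel. I'll retreat and make a final check.

Request:
send_rows --moves '[0,0,0,0,0,1,-1,0,0,0,0,0,2,-1,0,0,0,0,0,3,-1,0,0,0,0,0,3,-1,0,0,0,-2,-1,2,-1,0,0,0,-3,-2,1,-1,0,0,0,-3,-3,0,-1,0,0,0,-3,-3,0,-1,0,0,0,-3,-3,0,-1,0,0,0,-3,-3,0,-1,0,0,0,-2,-2,0,-1,0,0,0,0,0,0,-1,0,0,0,0,0,0,-1]'

```text
time_s: 41.75
position: [0.5171, -0.165, 0.191]
tcp_rot: [[-0.903, -0.429, -0.001], [-0.429, 0.903, 0.002], [0.0, 0.002, -1.0]]
force: [0.2, 0.2, 0.6]
opening: 0.006
```

Run:
```python
from h import *
st(); t=snap('top','top23');s=snap('scene','scene23')
overlay(t,[],'o34',(105,120,445,310),2.3);overlay(s,[],'o35',(120,100,420,350),2.4)
```

```text
t 41.75 pos [ 51.71 -16.5   19.1 ] yaw 115.38 tz [-8.0e-04  1.5e-03 -1.0e+00] F [0.2 0.2 0.6] M [0.13 0.03 0.03] open 0.5
```

View pics/o34.png

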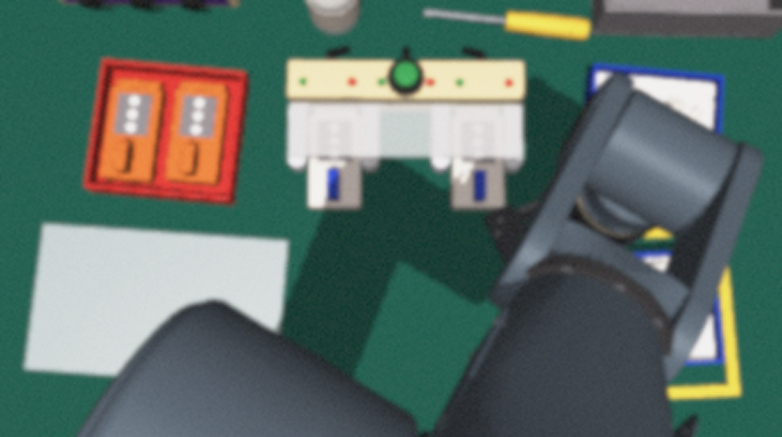

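View pics/o35.png

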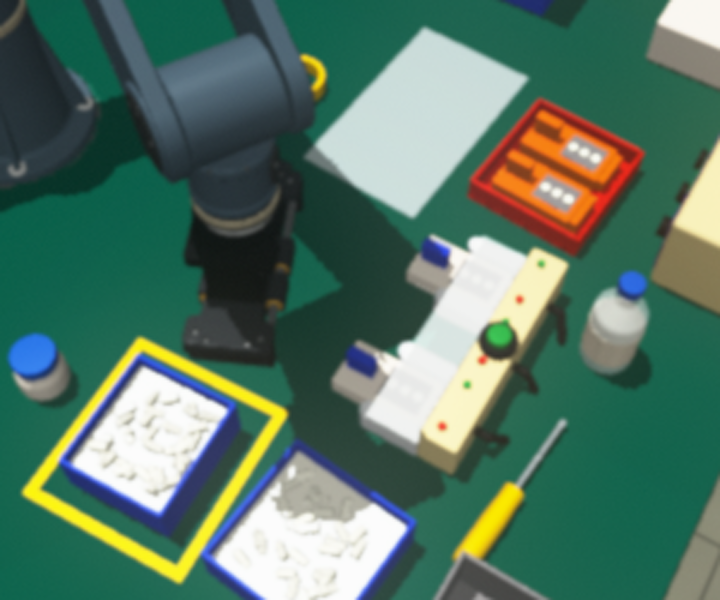

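The final views show the tote inside the outline, both whites home, both rejects in the tray, and the bystanders unmoved. The robot is clear of everything, so I'm handing in.

```bash
python3 -c "
from rig import hand_in; print(hand_in())"
```

```text
the job is handed in; nothing more can be done
None
```

The job is done and handed in at about 42 s of the 210 s allowed.

- **Tote:** I dragged it upright by its wall into the yellow outline. The last fit put it about 3–4 mm from the centre and within about 1.3° of square.
- **Rejects:** Both orange carriers were pulled out and lie flat, side by side, in the red tray.
- **White carriers:** Only two were present. They are in the two outer bays, pushed against the back stop at about 5 N and 9 N. Their rear edges stand the same distance from the housing to within about 1.5 mm.
- **Button:** I pressed it after both carriers were in. It bottomed hard, with 20 N on it after roughly 6 mm of travel.

**Final check:** The last pictures show everything in place, the bystanders not visibly moved and the robot clear of everything. No knock to the tote or carriers was seen.

**Disagreements:**
- The two cameras differed by up to about 3 mm in position, and by about 1.2° on the tote's angle.
- The carrier in the -y bay stopped about 2.5 mm short of where my dock model expected it. The top view showed its rear edge level with the other carrier, so I judged it home.

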